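# Load the line rack with component reels in lane order

### The job

Move the four component reels from the grey kitting rack into the black line rack, keeping their order: the leftmost reel goes into the leftmost lane and so on to the right, one reel to each lane, because the lane says which feeder it goes to. Lower each one gently until it is seated upright in its lane; do not drop it in, do not let any reel fall over, and do not knock over the flux bottle.

Things in the scene. Friction and masses are not known exactly. Their poses are not given: they have to be found in the camera images.
- reel_blue: blue mini component reel standing on edge, 100 mm diameter, 16 mm wide, 0.12 kg, flanges and the band between them blue. Origin at its centre; its y axis is the reel's axis and at the start lies along the grey rack's row. Grip it from above across its flat flanges near the top, fingers closing along y.
- reel_white: white mini component reel standing on edge, 100 mm diameter, 16 mm wide, 0.12 kg, flanges and the band between them white. Origin at its centre; its y axis is the reel's axis and at the start lies along the grey rack's row. Grip it from above across its flat flanges near the top, fingers closing along y.
- reel_orange: orange mini component reel standing on edge, 100 mm diameter, 16 mm wide, 0.12 kg, flanges and the band between them orange. Origin at its centre; its y axis is the reel's axis and at the start lies along the grey rack's row. Grip it from above across its flat flanges near the top, fingers closing along y.
- reel_green: green mini component reel standing on edge, 100 mm diameter, 16 mm wide, 0.12 kg, flanges and the band between them green. Origin at its centre; its y axis is the reel's axis and at the start lies along the grey rack's row. Grip it from above across its flat flanges near the top, fingers closing along y.
- rack_grey: mid-grey reel rack, grey wires, 234 mm long (+y to its left end as the robot sees it), 112 deep, fixed. Origin: centre of underside, z up. Lanes at x 0, y +82.5, +27.5, -27.5, -82.5 mm, each 26 mm wide between wire guides that flare above 56 mm and end at 72 mm; two rods cradle the reel, its centre then 59 mm up (top 109 mm). Holds the four reels at the start.
- rack_black: black reel rack, black wires, 234 mm long (+y to its left end as the robot sees it), 112 deep, fixed. Origin: centre of underside, z up. Lanes at x 0, y +82.5, +27.5, -27.5, -82.5 mm, each 26 mm wide between wire guides that flare above 56 mm and end at 72 mm; two rods cradle the reel, its centre then 59 mm up (top 109 mm). Starts empty, at the left or right end of the grey one.
- flux_bottle: bystander: flux bottle with a green label, yellow foot and black cap, 55 mm diameter, 128 mm tall, standing loose on the bench at the right of the racks. Origin at the centre of its underside, z up.

How it is judged:
By the outcome, as a careful person would: the job done as asked, in the order asked, and still so for the second after the job is handed in, with the robot touching nothing.
It also fails if it takes over 106 s, if anything falls off the work surface, if the arm or the gripper's body presses on something with over 40 N, if the wrist force passes 120 N, or if a joint passes its speed limit or range.

### The arm

A 6-joint arm with a two-finger parallel gripper is mounted at the origin on a cart in front of the work surface, level with it; the furniture and walls round the work are solid. World frame = base frame: x ahead of the robot, y to its left, z up, the work surface at z = 0. Lengths are in m, angles in rad, forces in N, time in s.
With the tool pointing down it reaches from about 0.35 to 1 m from the base axis. Payload 7.1 kg.
Tool frame: the origin (TCP) lies between the finger pads; the fingertips stand manip.tip_extent ahead of it and the grasp point (between the pads) lies 8 mm behind it (manip.tip_extent is the distance from the TCP to the fingertips, in m); z points along the fingers, y is the line along which they close (so a half turn about z gives the same grasp; the last joint's range is limited). The gripper opens to 85 mm and grips with 20 to 120 N. Pads are 22 mm wide; open, the fingers measure 114 mm over their backs; the gripper's body (76 mm by 85 mm) begins 54 mm behind the grasp point. The pads swing forward as they close: fully open they stand 13 mm farther back than shut.
Start: joints at [1.113, 0.423, 1.63, -0, 1.089, -0.019], TCP at [0.266, 0.566, 0.242] pointing down, gripper open.
Joint ranges: [-3, 3], [-0.9, 2.11], [0.09, 2.58], [-1.31, 4.45], [0.11, 2.69], [-2.54, 2.54]. Speed limits (rad/s): [2.39, 2.39, 3.01, 3.14, 3.14, 3.14].

### API

Orientations are given as a unit quaternion [x, y, z, w].
In Python, from plant import manip, eyes, boxes_of gives the robot as it stands.
- The arm moves only by the tool carry_out, never from a script. Its argument "targets" is a list of rows, each an object of numbers: "tx", "ty", "tz": the shift along the tool's x, y, z in units of 10 cm (1.0 is 10 cm); "rx", "ry", "rz": the turn, a rotation vector about the tool's x, y, z in units of 180 degrees (1.0 is 180 degrees); "grip": the opening, from -1 (shut) to 1 (fully open). A call has 1 to 5 rows; each row is the pose to reach, as a shift and turn from the pose commanded when the call began, along the tool's axes at that moment, turning the shorter way round; what a row does not reach only later rows make up. A row lasts 1/10 s, in which the tool goes at most 50 mm and 8.59 degrees, less where a joint would pass 70% of its speed; a pose out of reach is approached as far as the arm can. A call with a number of a shift or a turn outside -1 to 1 is refused whole. A call with a gripper value outside its range is refused whole. The fingers move at their own pace and stop on an object; "grip_force" is the grip in N (left out, the last holds). Time passes only in rows, so rows that repeat a pose let the fingers close. It gives the time, the measured TCP pose, the force, the opening and the grip force at its end, in the units of the state.
- manip.get_state(): the state, without advancing time (a new reading comes with each control period).
- eyes.get_image(name): name is "scene" or "side" or "wrist"; returns the picture (480x640x3 uint8, red, green, blue); there is no depth.
- eyes.camera_info(name): a dict with "K" (3x3 intrinsics, pixels), "k1" (the pictures are not rectified: a ray, as slopes to the right and down, at radius r is drawn at 1 + k1 r^2 times it, then the intrinsics apply), "R" (3x3) and "t" (3): a world point X has camera coordinates R X + t; the wrist camera has in their place "tool_from_camera" (4x4, takes a point from camera to tool coordinates, whose origin is the TCP and whose axes are the flange's). Camera axes: x right, y down, z forward; pixel columns grow to the right and rows downward; lengths in m; the calibration is good to about 2 mm. A picture is of the moment at which its call begins: read the wrist's pose just before it. camera_info takes no time and is no camera call.
- manip.close_job(): hands the job in; it is judged then, once.
Trained networks look in the newest picture that a camera, given by its name, has taken for a name from the list of things; names that differ only in an ending like _2 or _b are one class to them, and where a whole thing is asked for, a point or a joint stands for the part that bears it (a point fixed in the world has none). Each returns a list of dicts, best first, with "confidence" (0 to 1); they miss things now and then, are a little off and sometimes report something else, mostly with a low value. They report only what shows in the picture. A call takes as long as a camera call.
- boxes_of(camera, name): "box" ([left, top, width, height] in pixels, round what is visible of it).
The state is a dict: "time_s": time; "q": joint angles; "qd": joint speeds; "effort": joint torques, N m; "tool_pos": TCP position; "tool_rot": TCP orientation; "wrist_force": force on the tool from outside, world axes, zero at the start; "moment": the same for the moment, N m; "gripper_width": finger opening in m; "grip_force": force on a finger pad.
Only numpy, scipy, OpenCV 4.12 (cv2) and the standard library are available. Lean on these libraries where they do the work, as an engineer would, in place of code of your own. Each camera call takes 0.05 s, during which the arm holds its last target. There are 200 camera calls.

## Working session

There is one attempt and no reset: what is moved stays moved. The work goes in short steps, Python scripts to look and compute and a tool call to move; the robot and the scene stay as the last step left them, time stands still between calls to the robot, and variables do not carry over. Pictures are saved under pics/ and viewed, at most 14 in all, crops included, and the job is handed in when it is done.

Besides the shell and the picture viewer there is one more tool, called after "Request:" by a JSON object that holds its "fn" and its "kwargs". carry_out: Moves the arm, as the interface text tells. Shifts and turns lie within -1 to 1; 1 stands for 10 cm of shift or 180 degrees of turn. Its arguments: {"type":"object","properties":{"targets":{"type":"array"},"grip_force":{"type":"number"}},"required":["targets"]}

```bash
ls; mkdir -p pics; python3 - <<'E'
from plant import manip, eyes, boxes_of
import cv2, json
s=manip.get_state(); print(s, manip.tip_extent)
for c in ["scene","side"]:
    im=eyes.get_image(c); cv2.imwrite(f"pics/{c}0.png",im[:,:,::-1])
    print(c,eyes.camera_info(c))
    for n in ["reel_blue","reel_white","reel_orange","reel_green","rack_grey","rack_black","flux_bottle"]:
        print(n,[(b["box"],round(b["confidence"],2)) for b in boxes_of(c,n)][:2])
print(eyes.camera_info("wrist"))
E
```

```text
pics
{'time_s': 0.0, 'q': array([ 1.11299133e+00,  4.23847211e-01,  1.63068504e+00, -4.66249340e-06,
        1.08859136e+00, -1.89877961e-02]), 'qd': array([ 1.58339545e-03, -2.02791864e-03,  2.08005850e-03, -4.32978211e-05,
       -1.15842661e-03,  2.63064219e-04]), 'effort': array([ 1.11865475e-04, -5.57380807e+01, -2.81740844e+01, -9.39863121e-08,
        7.27612976e-03, -9.73570451e-06]), 'tool_pos': array([0.2652822 , 0.56532739, 0.24154365]), 'tool_rot': array([ 2.17651320e-01,  9.76026289e-01, -7.44315069e-04, -1.78757072e-04]), 'wrist_force': array([-0.31217812, -0.0607038 ,  0.09035051]), 'moment': array([-0.02104095,  0.01687158,  0.01486119]), 'grip_force': 0.0, 'gripper_width': 0.08539564096486267} 0.011
scene {'K': array([[528.49044255,   0.        , 315.21993566],
       [  0.        , 528.49044255, 243.6599126 ],
       [  0.        ,   0.        ,   1.        ]]), 'k1': -0.13587376285080482, 'R': array([[ 0.69773195, -0.71628065, -0.01058988],
       [-0.27231849, -0.25153545, -0.92874784],
       [ 0.66258038,  0.65090087, -0.37056079]]), 't': array([-0.45825805,  0.
[... 980 characters left out ...]
.36)]
rack_grey [([261.2, 253.9, 52.1, 71.2], 0.61)]
rack_black [([265.8, 174.3, 48.0, 62.5], 0.97)]
flux_bottle [([283.5, 332.5, 28.2, 59.1], 0.63)]
{'K': array([[405.16794906,   0.        , 325.59132096],
       [  0.        , 405.16794906, 242.50523869],
       [  0.        ,   0.        ,   1.        ]]), 'k1': -0.08530822220007808, 'tool_from_camera': array([[ 1.76870493e-04, -9.64232815e-01, -2.65056686e-01,
         6.65763690e-02],
       [ 9.99999257e-01,  4.90211968e-04, -1.11601827e-03,
        -4.74888963e-05],
       [ 1.20603540e-03, -2.65056291e-01,  9.64232186e-01,
        -1.31148119e-01],
       [ 0.00000000e+00,  0.00000000e+00,  0.00000000e+00,
         1.00000000e+00]])}
```

```bash
python3 - <<'E'
import cv2,numpy as np
a=cv2.imread("pics/scene0.png"); b=cv2.imread("pics/side0.png")
A=cv2.resize(a[200:360,160:480],None,fx=2.45,fy=2.45)[:,:784]; B=cv2.resize(b[160:400,200:400],None,fx=2.5,fy=2.5)
cv2.imwrite("pics/sc.png",A);cv2.imwrite("pics/si.png",B)
E
```

```text
(no output)
```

View pics/sc.png

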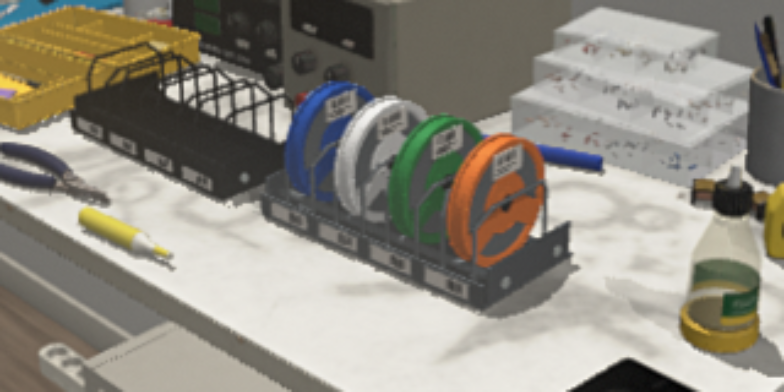

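View pics/si.png

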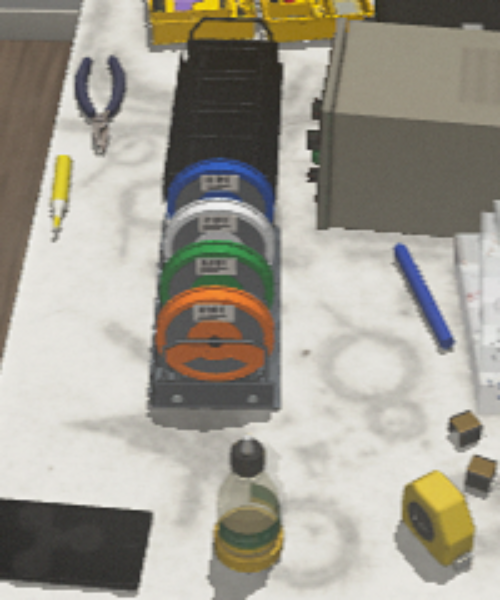

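View pics/scene0.png

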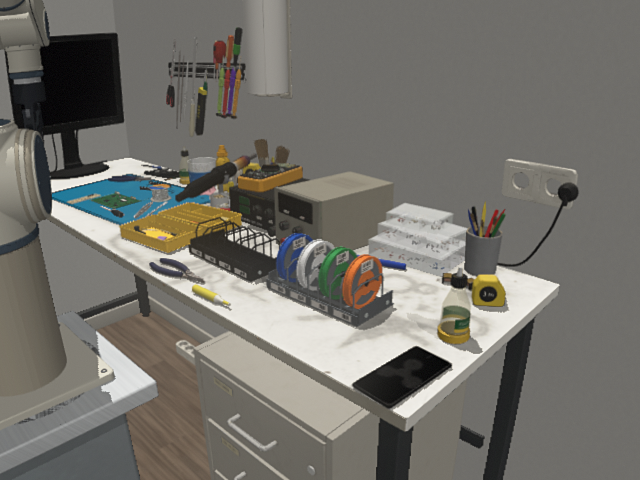

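The scene view shows the reels left to right as blue (about 293,256), white, green and orange (about 363,280) in the grey rack. The black rack is empty on its left (about 235,250), and the bottle is on the right at (455,310). Next I'll get coarse geometry from the two fixed cameras.

```bash
cat > h.py <<'E'
import numpy as np, cv2
from plant import manip, eyes, boxes_of
from scipy.spatial.transform import Rotation as Ro
def cam(name, s=None):
    c=eyes.camera_info(name)
    if name=="wrist":
        s=s or manip.get_state()
        T=np.eye(4);T[:3,:3]=Ro.from_quat(s["tool_rot"]).as_matrix();T[:3,3]=s["tool_pos"]
        M=np.linalg.inv(T@np.array(c["tool_from_camera"])); c["R"],c["t"]=M[:3,:3],M[:3,3]
    return c
def proj(c,X):
    p=np.atleast_2d(X)@c["R"].T+c["t"]; s=p[:,:2]/p[:,2:]
    s=s*(1+c["k1"]*(s**2).sum(1,keepdims=True)); K=c["K"]
    return s*[K[0,0],K[1,1]]+[K[0,2],K[1,2]]
def ray(c,px):
    d=(np.array(px,float)-c["K"][:2,2])/[c["K"][0,0],c["K"][1,1]]; u=d.copy()
    for _ in range(30): u=d/(1+c["k1"]*(u@u))
    return -c["R"].T@c["t"], c["R"].T@np.append(u,1)
def onz(c,px,z):
    o,d=ray(c,px); return o+d*(z-o[2])/d[2]
def tri(*cp):
    A=0;b=0
    for c,p in cp:
        o,d=ray(c,p); d=d/np.linalg.norm(d); P=np.eye(3)-np.outer(d,d); A=A+P; b=b+P@o
    return np.linalg.solve(A,b)
E
python3 - <<'E'
from h import *
np.set_printoptions(precision=4,suppress=True)
sc,si=cam("scene"),cam("side")
for p in [(358.8,326.5),(268.2,289),(392.7,305.3),(190.6,252.2),(254.7,280.8)]: print("scene",onz(sc,p,0))
for p in [(259.2,323.2),(311.2,323.2)]: print("side",onz(si,p,0))
B={"b":([278.1, 232.8, 33.4, 47.8],[264.7, 223.4, 50.1, 24.2]),"o":([341.1, 254.2, 44.0, 57.6],[261.4, 276.7, 48.2, 36.0])}
for k,(a,b) in B.items():
    print(k,tri((sc,(a[0]+a[2]/2,a[1]+a[3]/2)),(si,(b[0]+b[2]/2,b[1]+b[3]/2))))
s=manip.get_state(); print(Ro.from_quat(s["tool_rot"]).as_matrix())
print("bottle",onz(sc,(454,342),0), onz(si,(298,388),0))
E
```

```text
scene [ 0.4812 -0.2777  0.    ]
scene [ 0.4692 -0.0504  0.    ]
scene [ 0.5845 -0.2747  0.    ]
scene [ 0.4698  0.2315 -0.    ]
scene [ 0.4749 -0.0011  0.    ]
side [ 0.4765 -0.278   0.    ]
side [ 0.5873 -0.2741  0.    ]
b [ 0.5319 -0.0606  0.0582]
o [ 0.5318 -0.2445  0.0552]
[[-0.9053  0.4248 -0.    ]
 [ 0.4248  0.9053 -0.    ]
 [ 0.     -0.     -1.    ]]
bottle [ 0.5499 -0.428   0.    ] [ 0.5663 -0.4416 -0.    ]
```

Request:
{"fn": "carry_out", "kwargs": {"targets": [{"tx": -0.9, "ty": -0.7, "tz": -0.6, "rz": -0.14}, {"tx": -0.9, "ty": -0.7, "tz": -0.6, "rz": -0.14}, {"tx": -0.9, "ty": -0.7, "tz": -0.6, "rz": -0.14}, {"tx": -0.9, "ty": -0.7, "tz": -0.6, "rz": -0.14}]}}

```text
validation failed for argument at $.ta...
```

Request:
{"fn": "carry_out", "kwargs": {"targets": [{"tx": -0.9, "ty": -0.7, "tz": -0.6, "rx": 0, "ry": 0, "rz": -0.14, "grip": 1}, {"tx": -0.9, "ty": -0.7, "tz": -0.6, "rx": 0, "ry": 0, "rz": -0.14, "grip": 1}, {"tx": -0.9, "ty": -0.7, "tz": -0.6, "rx": 0, "ry": 0, "rz": -0.14, "grip": 1}, {"tx": -0.9, "ty": -0.7, "tz": -0.6, "rx": 0, "ry": 0, "rz": -0.14, "grip": 1}]}}

```text
time_s: 1.2
tool_pos: [0.319, 0.4627, 0.3047]
tool_rot: [-0.001, 1.0, 0.001, 0.001]
wrist_force: [0.4, 0.0, -0.3]
gripper_width: 0.0857
grip_force: 0.0
```

Request:
{"fn": "carry_out", "kwargs": {"targets": [{"tx": -0.8, "ty": -1, "tz": 0, "rx": 0, "ry": 0, "rz": 0, "grip": 1}, {"tx": -0.8, "ty": -1, "tz": 0, "rx": 0, "ry": 0, "rz": 0, "grip": 1}, {"tx": -0.8, "ty": -1, "tz": 0, "rx": 0, "ry": 0, "rz": 0, "grip": 1}]}}

```text
time_s: 1.5
tool_pos: [0.3983, 0.3628, 0.3019]
tool_rot: [0.001, 1.0, -0.0, -0.0]
wrist_force: [-1.1, -0.3, 0.2]
gripper_width: 0.0856
grip_force: 0.0
```

Request:
{"fn": "carry_out", "kwargs": {"targets": [{"tx": -0.7, "ty": -1, "tz": 0, "rx": 0, "ry": 0, "rz": 0, "grip": 1}, {"tx": -0.7, "ty": -1, "tz": 0, "rx": 0, "ry": 0, "rz": 0, "grip": 1}, {"tx": -0.7, "ty": -1, "tz": 0, "rx": 0, "ry": 0, "rz": 0, "grip": 1}]}}

```text
time_s: 1.8
tool_pos: [0.469, 0.2623, 0.3018]
tool_rot: [0.002, 1.0, -0.0, 0.0]
wrist_force: [-0.5, 0.3, -0.4]
gripper_width: 0.0852
grip_force: 0.0
```

Request:
{"fn": "carry_out", "kwargs": {"targets": [{"tx": 0, "ty": -1, "tz": 0, "rx": 0, "ry": 0, "rz": 0, "grip": 1}, {"tx": 0, "ty": -1, "tz": 0, "rx": 0, "ry": 0, "rz": 0, "grip": 1}, {"tx": 0, "ty": -1, "tz": 0, "rx": 0, "ry": 0, "rz": 0, "grip": 1}, {"tx": 0, "ty": -1, "tz": 0, "rx": 0, "ry": 0, "rz": 0, "grip": 1}, {"tx": 0, "ty": -1, "tz": 0, "rx": 0, "ry": 0, "rz": 0, "grip": 1}]}}

```text
time_s: 2.3
tool_pos: [0.4677, 0.1654, 0.3022]
tool_rot: [-0.0, 1.0, 0.0, 0.0]
wrist_force: [-0.5, -0.5, -0.0]
gripper_width: 0.0855
grip_force: 0.0
```

```bash
python3 - <<'E'
from h import *
s=manip.get_state(); im=eyes.get_image("wrist"); cv2.imwrite("pics/w1.png",im[:,:,::-1])
print(s["tool_pos"],s["tool_rot"],s["qd"])
np.savez("w1.npz",p=s["tool_pos"],q=s["tool_rot"])
for n in ["rack_grey","rack_black","reel_blue"]: print(n,[(b["box"],round(b["confidence"],2)) for b in boxes_of("wrist",n)][:2])
E
```

```text
[0.46774522 0.16540882 0.30219486] [-2.74044396e-04  9.99999929e-01  2.52593848e-04  5.02378952e-05] [ 0.01470755  0.00358809 -0.0032515  -0.0015092   0.00114112 -0.01008219]
rack_grey [([0.0, 195.5, 150.1, 107.1], 0.88)]
rack_black [([161.9, 191.9, 234.6, 108.6], 0.61)]
reel_blue []
```

View pics/w1.png

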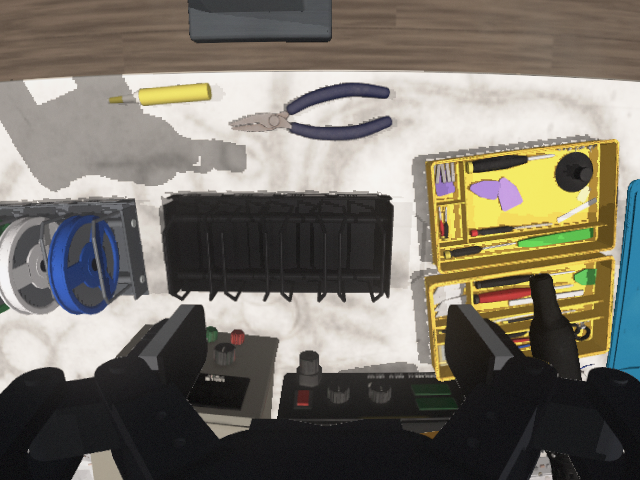

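The wrist view shows the black rack at px x 165–393, y 195–297, and the right end of the grey rack's row (blue and white reels) at the left. I'll enlarge the black rack to find its guides.

```bash
python3 - <<'E'
import cv2
from h import *
im=cv2.imread("pics/w1.png")[180:310,150:410]
im=cv2.resize(im,None,fx=3,fy=3,interpolation=cv2.INTER_CUBIC)
im=np.clip(255*(im/255.)**0.5,0,255).astype("u1"); cv2.imwrite("pics/w1c.png",im)
d=np.load("w1.npz"); c=cam("wrist",dict(tool_pos=d["p"],tool_rot=d["q"]))
for z in (0,.03,.072):
  for p in [(162,193),(393,195),(165,295),(391,298)]: print(z,p,onz(c,p,z).round(4))
E
```

```text
0 (162, 193) [ 0.4642 -0.0134  0.    ]
0 (393, 195) [0.4669 0.2376 0.    ]
0 (165, 295) [ 0.5838 -0.0227  0.    ]
0 (391, 298) [0.5865 0.2406 0.    ]
0.03 (162, 193) [ 0.4599 -0.0011  0.03  ]
0.03 (393, 195) [0.4623 0.2325 0.03  ]
0.03 (165, 295) [ 0.5712 -0.0097  0.03  ]
0.03 (391, 298) [0.5737 0.2354 0.03  ]
0.072 (162, 193) [0.4537 0.0162 0.072 ]
0.072 (393, 195) [0.4559 0.2255 0.072 ]
0.072 (165, 295) [0.5534 0.0085 0.072 ]
0.072 (391, 298) [0.5557 0.2281 0.072 ]
```

View pics/w1c.png

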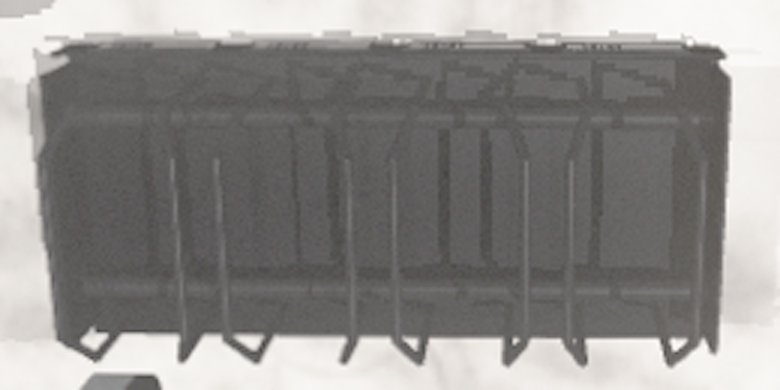

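```bash
python3 - <<'E'
from h import *
d=np.load("w1.npz"); c=cam("wrist",dict(tool_pos=d["p"],tool_rot=d["q"]))
f=lambda x,y,z:onz(c,(150+x/3,180+y/3),z).round(4)
for a in [(172,160),(180,325),(217,160),(224,325),(347,160),(348,325),(392,160),(395,325),(525,160),(526,325),(570,160),(571,325),(704,160),(697,325)]: print(a,f(*a,.072))
print("base corners");
for a in [(40,60),(730,60),(60,335),(718,335)]: print(a,f(*a,0),f(*a,.03))
# whole rod ends
E
```

```text
(172, 160) [0.4915 0.0554 0.072 ]
(180, 325) [0.5461 0.0537 0.072 ]
(217, 160) [0.4915 0.0695 0.072 ]
(224, 325) [0.546 0.068 0.072]
(347, 160) [0.4915 0.1097 0.072 ]
(348, 325) [0.5458 0.1079 0.072 ]
(392, 160) [0.4915 0.1236 0.072 ]
(395, 325) [0.5458 0.123  0.072 ]
(525, 160) [0.4915 0.1644 0.072 ]
(526, 325) [0.5457 0.1647 0.072 ]
(570, 160) [0.4915 0.1782 0.072 ]
(571, 325) [0.5457 0.1791 0.072 ]
(704, 160) [0.4915 0.2193 0.072 ]
(697, 325) [0.5457 0.2193 0.072 ]
base corners
(40, 60) [ 0.4719 -0.0127  0.    ] [ 4.67e-01 -4.00e-04  3.00e-02]
(730, 60) [0.4723 0.2381 0.    ] [0.4674 0.2331 0.03  ]
(60, 335) [ 0.5796 -0.0162  0.    ] [ 0.5672 -0.0037  0.03  ]
(718, 335) [0.5787 0.2383 0.    ] [0.5664 0.2333 0.03  ]
```

Request:
{"fn": "carry_out", "kwargs": {"targets": [{"tx": 0, "ty": -1, "tz": 0, "rx": 0, "ry": 0, "rz": 0, "grip": 1}, {"tx": 0, "ty": -1, "tz": 0, "rx": 0, "ry": 0, "rz": 0, "grip": 1}]}}

```text
time_s: 2.7
tool_pos: [0.4677, 0.0651, 0.3023]
tool_rot: [-0.003, 1.0, 0.0, 0.0]
wrist_force: [0.9, 0.3, -0.3]
gripper_width: 0.0851
grip_force: 0.0
```

Request:
{"fn": "carry_out", "kwargs": {"targets": [{"tx": 0, "ty": -1, "tz": 0, "rx": 0, "ry": 0, "rz": 0, "grip": 1}, {"tx": 0, "ty": -1, "tz": 0, "rx": 0, "ry": 0, "rz": 0, "grip": 1}]}}

```text
time_s: 2.9
tool_pos: [0.4678, -0.0365, 0.3025]
tool_rot: [-0.001, 1.0, 0.0, 0.0]
wrist_force: [0.9, 0.2, 0.2]
gripper_width: 0.0853
grip_force: 0.0
```

Request:
{"fn": "carry_out", "kwargs": {"targets": [{"tx": -0.2, "ty": -1, "tz": 0, "rx": 0, "ry": 0, "rz": 0, "grip": 1}, {"tx": -0.2, "ty": -1, "tz": 0, "rx": 0, "ry": 0, "rz": 0, "grip": 1}, {"tx": -0.2, "ty": -1, "tz": 0, "rx": 0, "ry": 0, "rz": 0, "grip": 1}, {"tx": -0.2, "ty": -1, "tz": 0, "rx": 0, "ry": 0, "rz": 0, "grip": 1}, {"tx": -0.2, "ty": -1, "tz": 0, "rx": 0, "ry": 0, "rz": 0, "grip": 1}]}}

```text
time_s: 3.4
tool_pos: [0.4877, -0.1345, 0.302]
tool_rot: [-0.001, 1.0, 0.0, -0.0]
wrist_force: [-0.9, 0.5, -0.2]
gripper_width: 0.0853
grip_force: 0.0
```

```bash
python3 - <<'E'
from h import *
d=np.load("w1.npz"); c=cam("wrist",dict(tool_pos=d["p"],tool_rot=d["q"]))
for y in (118,288): print("rod",onz(c,(150+400/3,180+y/3),.015))
s=manip.get_state(); im=eyes.get_image("wrist")[:,:,::-1]; cv2.imwrite("pics/w2.png",im)
np.savez("w2.npz",p=s["tool_pos"],q=s["tool_rot"]); print(s["tool_pos"])
for n in ["rack_grey","reel_blue","reel_white","reel_green","reel_orange","flux_bottle"]: print(n,[(b["box"],round(b["confidence"],2)) for b in boxes_of("wrist",n)][:2])
cv2.imwrite("pics/w2c.png",cv2.resize(im[150:350,120:520],None,fx=2,fy=2,interpolation=cv2.INTER_CUBIC))
E
```

```text
rod [0.49058349 0.12030417 0.015     ]
rod [0.55405953 0.11858142 0.015     ]
[ 0.4877095  -0.13448975  0.30203878]
rack_grey [([180.9, 180.3, 236.0, 109.0], 0.92)]
reel_blue [([373.7, 195.0, 32.1, 101.4], 0.72)]
reel_white [([315.6, 197.3, 24.6, 105.0], 0.78)]
reel_green [([253.7, 198.4, 35.5, 100.5], 0.81)]
reel_orange [([187.8, 197.2, 45.9, 102.0], 0.75), ([374.5, 196.4, 35.0, 99.2], 0.22)]
flux_bottle [([2.4, 244.7, 105.8, 71.9], 0.9)]
```

View pics/w2c.png

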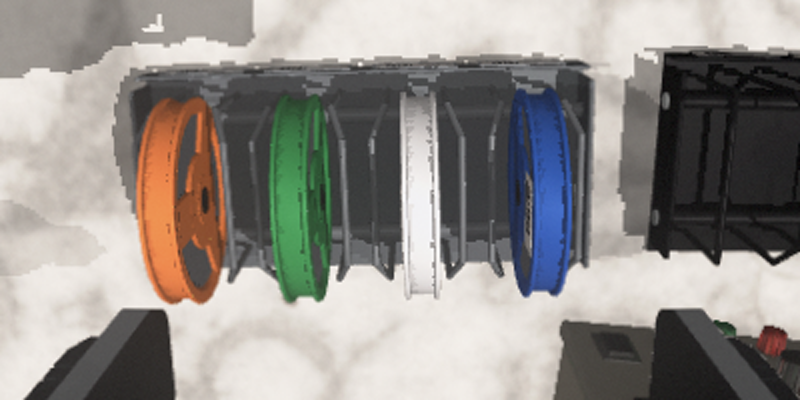

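```bash
python3 - <<'E'
from h import *
from scipy.optimize import least_squares
d=np.load("w2.npz"); c=cam("wrist",dict(tool_pos=d["p"],tool_rot=d["q"]))
t=np.linspace(0,2*np.pi,360)
def bb(p,yaw):
    P=[]
    for s in (-1,1):
        P.append(np.c_[.05*np.cos(t),0*t+s*.008,.05*np.sin(t)])
    P=np.vstack(P); P=P@Ro.from_euler("z",yaw).as_matrix().T+[p[0],p[1],.059]
    q=proj(c,P); return np.array([q[:,0].min(),q[:,1].min(),q[:,0].max(),q[:,1].max()])
obs={"orange":(137,97,223,304),"green":(270,95,331,302),"white":(401,90,440,300),"blue":(509,87,573,296)}
for k,o in obs.items():
    o=np.array(o)/2+[120,150,120,150]
    use={"orange":[0,1,3],"green":[0,1,3],"white":[0,1,2,3],"blue":[1,2,3]}[k]
    for yaw in (0,.02,.035):
        r=least_squares(lambda p:(bb(p,yaw)-o)[use],[.53,-.15],x_scale=.01,diff_step=1e-3)
        print(k,yaw,r.x.round(4),(bb(r.x,yaw)-o).round(1))
E
```

```text
orange 0 [ 0.5315 -0.2431] [-0.  -0.2  2.2  0.3]
orange 0.02 [ 0.5315 -0.2429] [-0.  -0.3  2.7  0.3]
orange 0.035 [ 0.5315 -0.2426] [-0.  -0.4  3.2  0.4]
green 0 [ 0.5303 -0.1862] [-0.  -0.5  0.2  0.5]
green 0.02 [ 0.5304 -0.186 ] [-0.  -0.6  0.7  0.7]
green 0.035 [ 0.5304 -0.1857] [-0.  -0.7  1.3  0.8]
white 0 [ 0.5285 -0.131 ] [ 0.2  0.1 -0.2 -0.1]
white 0.02 [ 0.5285 -0.1307] [-0.1 -0.   0.1  0. ]
white 0.035 [ 0.5285 -0.1305] [-0.7 -0.1  0.7  0.1]
blue 0 [ 0.5266 -0.075 ] [-1.1 -0.1  0.   0.1]
blue 0.02 [ 0.5266 -0.0748] [-0.7 -0.2  0.   0.3]
blue 0.035 [ 0.5266 -0.0747] [-0.6 -0.3  0.   0.4]
```

The reels fit well: tops at z 0.109 with residuals under 1 px, spacing about 55–57 mm, and row yaw about 1.7°. The black rack lanes are at x≈0.522, y≈0.199/0.144/0.089/0.034. I'll start with blue.

Request:
{"fn": "carry_out", "kwargs": {"targets": [{"tx": -0.39, "ty": 0.6, "tz": 0.5, "rx": 0, "ry": 0, "rz": -0.009, "grip": -0.06}, {"tx": -0.39, "ty": 0.6, "tz": 0.8, "rx": 0, "ry": 0, "rz": -0.009, "grip": -0.06}, {"tx": -0.39, "ty": 0.6, "tz": 1, "rx": 0, "ry": 0, "rz": -0.009, "grip": -0.06}, {"tx": -0.39, "ty": 0.6, "tz": 1, "rx": 0, "ry": 0, "rz": -0.009, "grip": -0.06}, {"tx": -0.39, "ty": 0.6, "tz": 1, "rx": 0, "ry": 0, "rz": -0.009, "grip": -0.06}]}}

```text
time_s: 4.25
tool_pos: [0.5268, -0.0755, 0.2026]
tool_rot: [-0.015, 1.0, 0.0, -0.0]
wrist_force: [0.3, -0.7, 0.6]
gripper_width: 0.0402
grip_force: 0.0
```

Request:
{"fn": "carry_out", "kwargs": {"targets": [{"tx": 0, "ty": 0, "tz": 0, "rx": 0, "ry": 0, "rz": 0, "grip": -0.06}, {"tx": 0, "ty": 0, "tz": 0, "rx": 0, "ry": 0, "rz": 0, "grip": -0.06}, {"tx": 0, "ty": 0, "tz": 0.1, "rx": 0, "ry": 0, "rz": 0, "grip": -0.06}]}}

```text
time_s: 4.55
tool_pos: [0.5283, -0.0763, 0.1945]
tool_rot: [-0.014, 1.0, -0.0, 0.003]
wrist_force: [0.0, -0.2, 0.5]
gripper_width: 0.04
grip_force: 0.0
```

```bash
python3 - <<'E'
from h import *
s=manip.get_state(); im=eyes.get_image("wrist")[:,:,::-1]; cv2.imwrite("pics/w3.png",im)
print(s["tool_pos"],Ro.from_quat(s["tool_rot"]).as_matrix().round(3),s["gripper_width"])
E
```

```text
[ 0.52833909 -0.07629188  0.1945294 ] [[-1.    -0.029  0.005]
 [-0.029  1.    -0.001]
 [-0.005 -0.001 -1.   ]] 0.04002658074952199
```

View pics/w3.png

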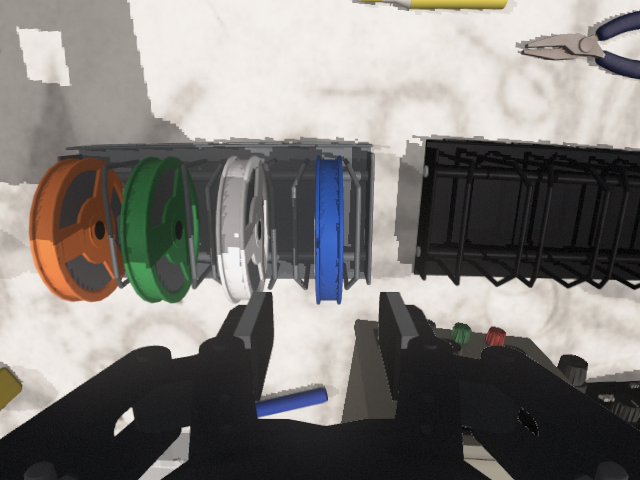

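Blue's rim is centred at px 329 against the fingers' midpoint at about 326, so I'll shift 1.5 mm, then descend and grip.

Request:
{"fn": "carry_out", "kwargs": {"targets": [{"tx": 0, "ty": 0.015, "tz": 0.3, "rx": 0, "ry": 0, "rz": 0, "grip": -0.06}, {"tx": 0, "ty": 0.015, "tz": 0.6, "rx": 0, "ry": 0, "rz": 0, "grip": -0.06}, {"tx": 0, "ty": 0.015, "tz": 0.8, "rx": 0, "ry": 0, "rz": 0, "grip": -0.06}, {"tx": 0, "ty": 0.015, "tz": 0.95, "rx": 0, "ry": 0, "rz": 0, "grip": -0.06}, {"tx": 0, "ty": 0.015, "tz": 1, "rx": 0, "ry": 0, "rz": 0, "grip": -0.06}]}}

```text
time_s: 5.1
tool_pos: [0.5256, -0.0741, 0.0907]
tool_rot: [-0.015, 1.0, 0.0, -0.001]
wrist_force: [-0.0, 0.5, 0.6]
gripper_width: 0.0403
grip_force: 0.0
```

Request:
{"fn": "carry_out", "kwargs": {"targets": [{"tx": 0, "ty": 0, "tz": 0.02, "rx": 0, "ry": 0, "rz": 0, "grip": -0.06}, {"tx": 0, "ty": 0, "tz": 0.02, "rx": 0, "ry": 0, "rz": 0, "grip": -0.7}, {"tx": 0, "ty": 0, "tz": 0.02, "rx": 0, "ry": 0, "rz": 0, "grip": -0.8}, {"tx": 0, "ty": 0, "tz": 0.02, "rx": 0, "ry": 0, "rz": 0, "grip": -0.8}, {"tx": 0, "ty": 0, "tz": 0.02, "rx": 0, "ry": 0, "rz": 0, "grip": -0.8}], "grip_force": 30}}

```text
time_s: 5.6
tool_pos: [0.5273, -0.0742, 0.091]
tool_rot: [-0.015, 1.0, -0.0, 0.001]
wrist_force: [-0.3, -0.1, 2.2]
gripper_width: 0.0154
grip_force: 34.1
```

Request:
{"fn": "carry_out", "kwargs": {"targets": [{"tx": 0, "ty": 0, "tz": -0.05, "rx": 0, "ry": 0, "rz": 0, "grip": -0.8}, {"tx": 0, "ty": 0, "tz": -0.25, "rx": 0, "ry": 0, "rz": 0, "grip": -0.8}, {"tx": 0, "ty": 0, "tz": -0.5, "rx": 0, "ry": 0, "rz": 0, "grip": -0.8}, {"tx": 0, "ty": 0, "tz": -0.8, "rx": 0, "ry": 0, "rz": 0, "grip": -0.8}, {"tx": 0, "ty": 0, "tz": -1, "rx": 0, "ry": 0, "rz": 0, "grip": -0.8}]}}

```text
time_s: 6.1
tool_pos: [0.5271, -0.0742, 0.1924]
tool_rot: [-0.015, 1.0, -0.0, 0.001]
wrist_force: [-0.1, 0.2, -1.6]
gripper_width: 0.0154
grip_force: 33.5
```

Request:
{"fn": "carry_out", "kwargs": {"targets": [{"tx": 0, "ty": 0.1, "tz": 0, "rx": 0, "ry": 0, "rz": 0.009, "grip": -0.8}, {"tx": 0, "ty": 0.25, "tz": 0, "rx": 0, "ry": 0, "rz": 0.009, "grip": -0.8}, {"tx": 0, "ty": 0.5, "tz": 0, "rx": 0, "ry": 0, "rz": 0.009, "grip": -0.8}, {"tx": 0, "ty": 0.75, "tz": 0, "rx": 0, "ry": 0, "rz": 0.009, "grip": -0.8}, {"tx": 0, "ty": 1, "tz": 0, "rx": 0, "ry": 0, "rz": 0.009, "grip": -0.8}]}}

```text
time_s: 6.6
tool_pos: [0.5229, 0.0273, 0.1898]
tool_rot: [-0.001, 1.0, 0.0, -0.001]
wrist_force: [0.6, 0.2, -1.6]
gripper_width: 0.0154
grip_force: 33.6
```

Request:
{"fn": "carry_out", "kwargs": {"targets": [{"tx": 0.02, "ty": 0.25, "tz": 0, "rx": 0, "ry": 0, "rz": 0, "grip": -0.8}, {"tx": 0.02, "ty": 0.5, "tz": 0, "rx": 0, "ry": 0, "rz": 0, "grip": -0.8}, {"tx": 0.02, "ty": 0.75, "tz": 0, "rx": 0, "ry": 0, "rz": 0, "grip": -0.8}, {"tx": 0.02, "ty": 1, "tz": 0, "rx": 0, "ry": 0, "rz": 0, "grip": -0.8}]}}

```text
time_s: 7.0
tool_pos: [0.5207, 0.1274, 0.1897]
tool_rot: [-0.001, 1.0, -0.0, -0.001]
wrist_force: [0.4, -0.3, -1.6]
gripper_width: 0.0156
grip_force: 33.6
```

Request:
{"fn": "carry_out", "kwargs": {"targets": [{"tx": 0, "ty": 0.25, "tz": 0, "rx": 0, "ry": 0, "rz": 0, "grip": -0.8}, {"tx": 0, "ty": 0.45, "tz": 0, "rx": 0, "ry": 0, "rz": 0, "grip": -0.8}, {"tx": 0, "ty": 0.65, "tz": 0, "rx": 0, "ry": 0, "rz": 0, "grip": -0.8}, {"tx": 0, "ty": 0.73, "tz": 0, "rx": 0, "ry": 0, "rz": 0, "grip": -0.8}, {"tx": 0, "ty": 0.73, "tz": 0, "rx": 0, "ry": 0, "rz": 0, "grip": -0.8}]}}

```text
time_s: 7.5
tool_pos: [0.521, 0.1998, 0.1898]
tool_rot: [-0.002, 1.0, -0.0, -0.0]
wrist_force: [-0.1, 0.4, -1.5]
gripper_width: 0.0153
grip_force: 33.5
```

```bash
python3 - <<'E'
from h import *
P=[];
for i in range(4): s=manip.get_state(); P.append(s["tool_pos"]); im=eyes.get_image("wrist")[:,:,::-1]
print(np.mean(P,0),s["tool_rot"].round(4),s["gripper_width"],s["wrist_force"]); cv2.imwrite("pics/w4.png",im)
E
```

```text
[0.52111048 0.19888738 0.18992928] [-5.e-04  1.e+00 -2.e-04 -4.e-04] 0.01537112887860758 [ 0.02009587  0.3027392  -0.74482676]
```

View pics/w4.png

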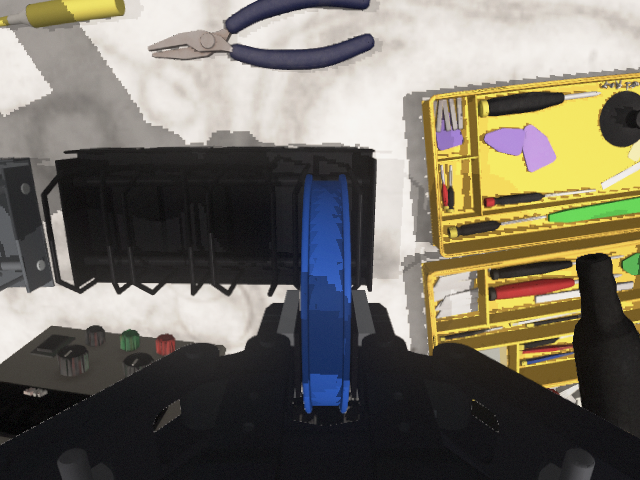

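The wrist view shows blue held upright and centred. The black guide pairs at px 108/131, 190/212 and 272 put the left lane centre at about 324, against the image centre at 325.6, so it's aligned. Now I'll lower it.

Request:
{"fn": "carry_out", "kwargs": {"targets": [{"tx": 0, "ty": 0, "tz": 0.2, "rx": 0, "ry": 0, "rz": 0, "grip": -0.8}, {"tx": 0, "ty": 0, "tz": 0.45, "rx": 0, "ry": 0, "rz": 0, "grip": -0.8}, {"tx": 0, "ty": 0, "tz": 0.7, "rx": 0, "ry": 0, "rz": 0, "grip": -0.8}, {"tx": 0, "ty": 0, "tz": 0.85, "rx": 0, "ry": 0, "rz": 0, "grip": -0.8}, {"tx": 0, "ty": 0, "tz": 0.93, "rx": 0, "ry": 0, "rz": 0, "grip": -0.8}]}}

```text
time_s: 8.2
tool_pos: [0.5211, 0.198, 0.096]
tool_rot: [-0.0, 1.0, -0.0, -0.001]
wrist_force: [-0.4, -0.0, -1.5]
gripper_width: 0.0157
grip_force: 33.5
```

Request:
{"fn": "carry_out", "kwargs": {"targets": [{"tx": 0, "ty": 0, "tz": 0.015, "rx": 0, "ry": 0, "rz": 0, "grip": -0.8}, {"tx": 0, "ty": 0, "tz": 0.03, "rx": 0, "ry": 0, "rz": 0, "grip": -0.8}, {"tx": 0, "ty": 0, "tz": 0.045, "rx": 0, "ry": 0, "rz": 0, "grip": -0.8}, {"tx": 0, "ty": 0, "tz": 0.055, "rx": 0, "ry": 0, "rz": 0, "grip": -0.8}, {"tx": 0, "ty": 0, "tz": 0.06, "rx": 0, "ry": 0, "rz": 0, "grip": -0.8}]}}

```text
time_s: 8.7
tool_pos: [0.5219, 0.199, 0.0918]
tool_rot: [-0.001, 1.0, 0.0, 0.0]
wrist_force: [0.9, -0.0, 0.8]
gripper_width: 0.0156
grip_force: 33.5
```

Request:
{"fn": "carry_out", "kwargs": {"targets": [{"tx": 0, "ty": 0, "tz": 0.005, "rx": 0, "ry": 0, "rz": 0, "grip": -0.8}, {"tx": 0, "ty": 0, "tz": 0.01, "rx": 0, "ry": 0, "rz": 0, "grip": -0.8}, {"tx": 0, "ty": 0, "tz": 0.01, "rx": 0, "ry": 0, "rz": 0, "grip": -0.8}]}}

```text
time_s: 9.0
tool_pos: [0.5225, 0.1991, 0.0911]
tool_rot: [-0.001, 1.0, 0.0, 0.001]
wrist_force: [0.4, -0.1, 5.0]
gripper_width: 0.0158
grip_force: 34.5
```

```bash
python3 - <<'E'
from h import *
im=eyes.get_image("side")[:,:,::-1]; a=cv2.resize(im[150:350,220:340],None,fx=3,fy=3,interpolation=cv2.INTER_CUBIC)
im=eyes.get_image("scene")[:,:,::-1]; b=cv2.resize(im[180:320,160:310],None,fx=2.8,fy=4.2857,interpolation=cv2.INTER_CUBIC)
cv2.imwrite("pics/p5.png",np.hstack([a,cv2.resize(b,(420,600))]))
s=manip.get_state();print(s["wrist_force"],s["tool_pos"])
E
```

```text
[ 1.88972511 -0.62433143  5.3024987 ] [0.52247993 0.19911689 0.09102399]
```

View pics/p5.png

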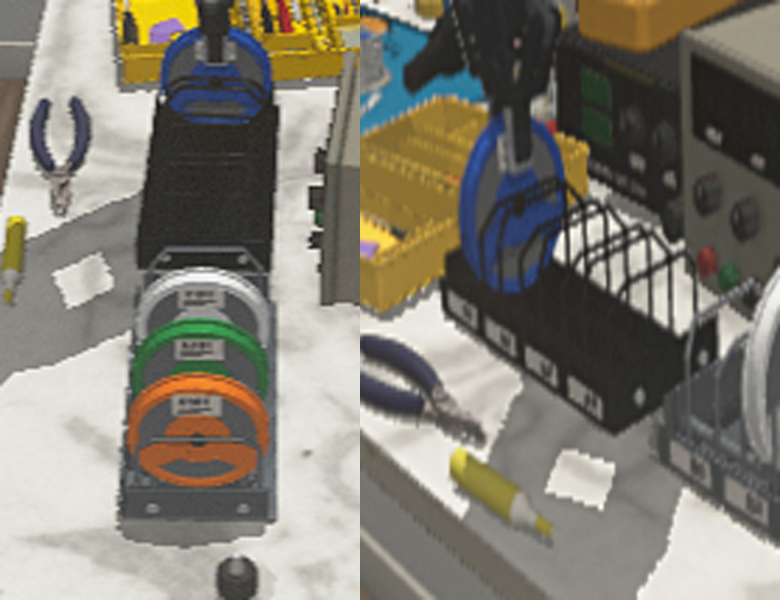

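Blue sits in the leftmost lane, upright with light contact (about 5 N). I'll release it, lift, and go to white.

Request:
{"fn": "carry_out", "kwargs": {"targets": [{"tx": 0, "ty": 0, "tz": 0, "rx": 0, "ry": 0, "rz": 0, "grip": -0.5}, {"tx": 0, "ty": 0, "tz": 0, "rx": 0, "ry": 0, "rz": 0, "grip": -0.2}, {"tx": 0, "ty": 0, "tz": 0, "rx": 0, "ry": 0, "rz": 0, "grip": -0.06}, {"tx": 0, "ty": 0, "tz": 0, "rx": 0, "ry": 0, "rz": 0, "grip": -0.06}]}}

```text
time_s: 9.5
tool_pos: [0.5213, 0.1988, 0.0901]
tool_rot: [-0.001, 1.0, -0.0, -0.0]
wrist_force: [-1.0, 0.6, 0.9]
gripper_width: 0.0404
grip_force: 0.0
```

Request:
{"fn": "carry_out", "kwargs": {"targets": [{"tx": 0, "ty": 0, "tz": -0.15, "rx": 0, "ry": 0, "rz": 0, "grip": -0.06}, {"tx": 0, "ty": 0, "tz": -0.5, "rx": 0, "ry": 0, "rz": 0, "grip": -0.06}, {"tx": 0, "ty": 0, "tz": -0.9, "rx": 0, "ry": 0, "rz": 0, "grip": -0.06}, {"tx": 0, "ty": 0, "tz": -1, "rx": 0, "ry": 0, "rz": 0, "grip": -0.06}]}}

```text
time_s: 9.9
tool_pos: [0.5239, 0.1997, 0.1954]
tool_rot: [-0.001, 1.0, 0.001, 0.003]
wrist_force: [-0.2, 0.9, -0.6]
gripper_width: 0.0405
grip_force: 0.0
```

Request:
{"fn": "carry_out", "kwargs": {"targets": [{"tx": 0, "ty": -0.4, "tz": 0, "rx": 0, "ry": 0, "rz": -0.009, "grip": -0.06}, {"tx": 0, "ty": -0.8, "tz": 0, "rx": 0, "ry": 0, "rz": -0.009, "grip": -0.06}, {"tx": 0, "ty": -1, "tz": 0, "rx": 0, "ry": 0, "rz": -0.009, "grip": -0.06}]}}

```text
time_s: 10.2
tool_pos: [0.5212, 0.0968, 0.1909]
tool_rot: [-0.014, 1.0, -0.0, 0.0]
wrist_force: [0.4, -0.5, 0.0]
gripper_width: 0.0402
grip_force: 0.0
```

Request:
{"fn": "carry_out", "kwargs": {"targets": [{"tx": 0, "ty": -0.4, "tz": 0, "rx": 0, "ry": 0, "rz": 0, "grip": -0.06}, {"tx": 0, "ty": -0.8, "tz": 0, "rx": 0, "ry": 0, "rz": 0, "grip": -0.06}, {"tx": 0, "ty": -1, "tz": 0, "rx": 0, "ry": 0, "rz": 0, "grip": -0.06}]}}

```text
time_s: 10.5
tool_pos: [0.5244, -0.0035, 0.1908]
tool_rot: [-0.014, 1.0, -0.0, 0.0]
wrist_force: [-0.3, 0.8, 0.1]
gripper_width: 0.04
grip_force: 0.0
```

Request:
{"fn": "carry_out", "kwargs": {"targets": [{"tx": 0, "ty": -0.4, "tz": 0, "rx": 0, "ry": 0, "rz": 0, "grip": -0.06}, {"tx": 0, "ty": -0.8, "tz": 0, "rx": 0, "ry": 0, "rz": 0, "grip": -0.06}, {"tx": 0, "ty": -1, "tz": 0, "rx": 0, "ry": 0, "rz": 0, "grip": -0.06}]}}

```text
time_s: 10.8
tool_pos: [0.5275, -0.1036, 0.1908]
tool_rot: [-0.014, 1.0, -0.0, 0.0]
wrist_force: [0.6, 0.4, 0.2]
gripper_width: 0.0399
grip_force: 0.0
```

Request:
{"fn": "carry_out", "kwargs": {"targets": [{"tx": -0.01, "ty": -0.29, "tz": 0, "rx": 0, "ry": 0, "rz": 0, "grip": -0.06}, {"tx": -0.01, "ty": -0.29, "tz": 0, "rx": 0, "ry": 0, "rz": 0, "grip": -0.06}, {"tx": -0.01, "ty": -0.29, "tz": 0, "rx": 0, "ry": 0, "rz": 0, "grip": -0.06}, {"tx": -0.01, "ty": -0.29, "tz": 0, "rx": 0, "ry": 0, "rz": 0, "grip": -0.06}]}}

```text
time_s: 11.2
tool_pos: [0.5292, -0.1293, 0.1904]
tool_rot: [-0.015, 1.0, 0.0, -0.0]
wrist_force: [-0.2, -0.3, -1.0]
gripper_width: 0.0402
grip_force: 0.0
```

```bash
cat > look.py <<'E'
from h import *
import sys
# tool mean pose, and column of the rim ridge midpoint under the tool axis
P=[];Q=[]
for i in range(4):
    s=manip.get_state(); P.append(s["tool_pos"]); Q.append(s["tool_rot"]); im=eyes.get_image("wrist")
p=np.mean(P,0); print("tool",p.round(4),Ro.from_quat(s["tool_rot"]).as_rotvec().round(4))
c=cam("wrist",dict(tool_pos=p,tool_rot=Q[-1]))
hsv=cv2.cvtColor(im,cv2.COLOR_RGB2HSV)
H={"white":((0,0,150),(180,40,255)),"green":((45,90,40),(80,255,255)),"orange":((5,150,100),(18,255,255)),"blue":((105,120,60),(130,255,255))}[sys.argv[1]]
row=225
m=cv2.inRange(hsv,*H)[row,250:400]; k=np.flatnonzero(m)+250
print("cols",k.min() if len(k) else None,k.max() if len(k) else None,len(k), "Y at z.109",[onz(c,(v,row),.109).round(4) for v in (k.min(),k.max())])
cv2.imwrite(f"pics/l_{sys.argv[1]}.png",im[:,:,::-1])
E
python3 look.py white
```

```text
tool [ 0.5293 -0.1292  0.1904] [ 4.8000e-02 -3.1411e+00 -2.0000e-04]
cols 309 337 25 Y at z.109 [array([ 0.5115, -0.1391,  0.109 ]), array([ 0.511 , -0.1241,  0.109 ])]
```

Request:
{"fn": "carry_out", "kwargs": {"targets": [{"tx": 0, "ty": -0.02, "tz": 0.3, "rx": 0, "ry": 0, "rz": 0, "grip": -0.06}, {"tx": 0, "ty": -0.02, "tz": 0.6, "rx": 0, "ry": 0, "rz": 0, "grip": -0.06}, {"tx": 0, "ty": -0.02, "tz": 0.8, "rx": 0, "ry": 0, "rz": 0, "grip": -0.06}, {"tx": 0, "ty": -0.02, "tz": 0.95, "rx": 0, "ry": 0, "rz": 0, "grip": -0.06}, {"tx": 0, "ty": -0.02, "tz": 1, "rx": 0, "ry": 0, "rz": 0, "grip": -0.06}]}}

```text
time_s: 11.9
tool_pos: [0.5288, -0.1315, 0.0889]
tool_rot: [-0.015, 1.0, 0.0, -0.001]
wrist_force: [0.4, -0.1, -0.3]
gripper_width: 0.0401
grip_force: 0.0
```

Request:
{"fn": "carry_out", "kwargs": {"targets": [{"tx": 0, "ty": 0, "tz": 0, "rx": 0, "ry": 0, "rz": 0, "grip": -0.06}, {"tx": 0, "ty": 0, "tz": 0, "rx": 0, "ry": 0, "rz": 0, "grip": -0.7}, {"tx": 0, "ty": 0, "tz": 0, "rx": 0, "ry": 0, "rz": 0, "grip": -0.8}, {"tx": 0, "ty": 0, "tz": 0, "rx": 0, "ry": 0, "rz": 0, "grip": -0.8}, {"tx": 0, "ty": 0, "tz": 0, "rx": 0, "ry": 0, "rz": 0, "grip": -0.8}], "grip_force": 30}}

```text
time_s: 12.4
tool_pos: [0.5302, -0.1321, 0.0912]
tool_rot: [-0.015, 1.0, -0.0, 0.001]
wrist_force: [-0.8, 0.8, 4.6]
gripper_width: 0.0153
grip_force: 35.7
```

Request:
{"fn": "carry_out", "kwargs": {"targets": [{"tx": 0, "ty": 0, "tz": -0.05, "rx": 0, "ry": 0, "rz": 0, "grip": -0.8}, {"tx": 0, "ty": 0, "tz": -0.25, "rx": 0, "ry": 0, "rz": 0, "grip": -0.8}, {"tx": 0, "ty": 0, "tz": -0.5, "rx": 0, "ry": 0, "rz": 0, "grip": -0.8}, {"tx": 0, "ty": 0, "tz": -0.8, "rx": 0, "ry": 0, "rz": 0, "grip": -0.8}, {"tx": 0, "ty": 0, "tz": -1, "rx": 0, "ry": 0, "rz": 0, "grip": -0.8}]}}

```text
time_s: 12.9
tool_pos: [0.5297, -0.1322, 0.1922]
tool_rot: [-0.015, 1.0, -0.0, 0.0]
wrist_force: [0.8, -0.6, -1.3]
gripper_width: 0.0153
grip_force: 35.0
```

Request:
{"fn": "carry_out", "kwargs": {"targets": [{"tx": 0, "ty": 0.1, "tz": 0, "rx": 0, "ry": 0, "rz": 0.009, "grip": -0.8}, {"tx": 0, "ty": 0.25, "tz": 0, "rx": 0, "ry": 0, "rz": 0.009, "grip": -0.8}, {"tx": 0, "ty": 0.5, "tz": 0, "rx": 0, "ry": 0, "rz": 0.009, "grip": -0.8}, {"tx": 0, "ty": 0.75, "tz": 0, "rx": 0, "ry": 0, "rz": 0.009, "grip": -0.8}, {"tx": 0, "ty": 1, "tz": 0, "rx": 0, "ry": 0, "rz": 0.009, "grip": -0.8}]}}

```text
time_s: 13.4
tool_pos: [0.5255, -0.0306, 0.1896]
tool_rot: [-0.001, 1.0, 0.0, -0.001]
wrist_force: [-0.4, -0.4, -1.4]
gripper_width: 0.0156
grip_force: 34.9
```

Request:
{"fn": "carry_out", "kwargs": {"targets": [{"tx": 0.03, "ty": 0.25, "tz": 0, "rx": 0, "ry": 0, "rz": 0, "grip": -0.8}, {"tx": 0.03, "ty": 0.5, "tz": 0, "rx": 0, "ry": 0, "rz": 0, "grip": -0.8}, {"tx": 0.03, "ty": 0.75, "tz": 0, "rx": 0, "ry": 0, "rz": 0, "grip": -0.8}, {"tx": 0.03, "ty": 1, "tz": 0, "rx": 0, "ry": 0, "rz": 0, "grip": -0.8}]}}

```text
time_s: 13.8
tool_pos: [0.5223, 0.0695, 0.1896]
tool_rot: [-0.001, 1.0, -0.0, -0.001]
wrist_force: [0.8, 0.8, -1.8]
gripper_width: 0.0151
grip_force: 34.9
```

Request:
{"fn": "carry_out", "kwargs": {"targets": [{"tx": 0, "ty": 0.25, "tz": 0, "rx": 0, "ry": 0, "rz": 0, "grip": -0.8}, {"tx": 0, "ty": 0.45, "tz": 0, "rx": 0, "ry": 0, "rz": 0, "grip": -0.8}, {"tx": 0, "ty": 0.65, "tz": 0, "rx": 0, "ry": 0, "rz": 0, "grip": -0.8}, {"tx": 0, "ty": 0.75, "tz": 0, "rx": 0, "ry": 0, "rz": 0, "grip": -0.8}, {"tx": 0, "ty": 0.75, "tz": 0, "rx": 0, "ry": 0, "rz": 0, "grip": -0.8}]}}

```text
time_s: 14.3
tool_pos: [0.5227, 0.1441, 0.1898]
tool_rot: [-0.002, 1.0, -0.0, -0.001]
wrist_force: [0.2, -0.3, -1.9]
gripper_width: 0.0152
grip_force: 35.0
```

```bash
python3 look.py white; python3 - <<'E'
from h import *
print([(b["box"],b["confidence"]) for b in boxes_of("wrist","reel_blue")])
E
```

```text
tool [0.5229 0.1431 0.1899] [ 1.7000e-03 -3.1409e+00  7.0000e-04]
cols 302 349 44 Y at z.109 [array([0.5046, 0.1299, 0.109 ]), array([0.5046, 0.1551, 0.109 ])]
[([389.3, 159.4, 56.0, 150.2], 0.58)]
```

View pics/l_white.png

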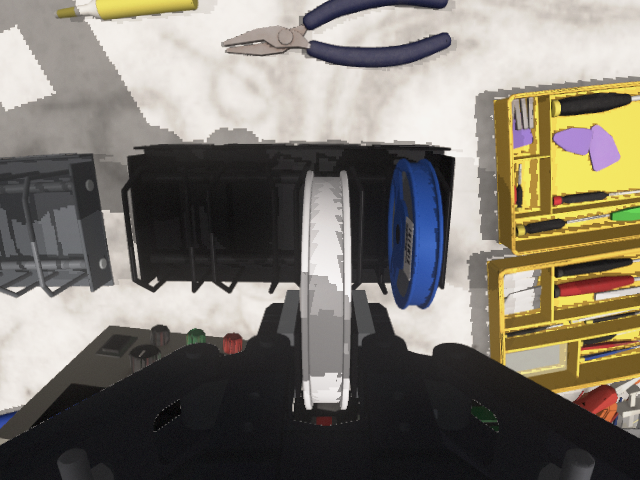

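White is held upright over lane 2, and blue (px 390–445) stays upright in lane 1. Lowering white.

Request:
{"fn": "carry_out", "kwargs": {"targets": [{"tx": 0, "ty": 0.01, "tz": 0.2, "rx": 0, "ry": 0, "rz": 0, "grip": -0.8}, {"tx": 0, "ty": 0.01, "tz": 0.45, "rx": 0, "ry": 0, "rz": 0, "grip": -0.8}, {"tx": 0, "ty": 0.01, "tz": 0.7, "rx": 0, "ry": 0, "rz": 0, "grip": -0.8}, {"tx": 0, "ty": 0.01, "tz": 0.85, "rx": 0, "ry": 0, "rz": 0, "grip": -0.8}, {"tx": 0, "ty": 0.01, "tz": 0.93, "rx": 0, "ry": 0, "rz": 0, "grip": -0.8}]}}

```text
time_s: 15.05
tool_pos: [0.5227, 0.143, 0.096]
tool_rot: [-0.0, 1.0, -0.0, -0.001]
wrist_force: [-0.6, 0.2, -1.3]
gripper_width: 0.016
grip_force: 34.9
```

Request:
{"fn": "carry_out", "kwargs": {"targets": [{"tx": 0, "ty": 0, "tz": 0.015, "rx": 0, "ry": 0, "rz": 0, "grip": -0.8}, {"tx": 0, "ty": 0, "tz": 0.03, "rx": 0, "ry": 0, "rz": 0, "grip": -0.8}, {"tx": 0, "ty": 0, "tz": 0.045, "rx": 0, "ry": 0, "rz": 0, "grip": -0.8}, {"tx": 0, "ty": 0, "tz": 0.055, "rx": 0, "ry": 0, "rz": 0, "grip": -0.8}, {"tx": 0, "ty": 0, "tz": 0.06, "rx": 0, "ry": 0, "rz": 0, "grip": -0.8}]}}

```text
time_s: 15.55
tool_pos: [0.5237, 0.144, 0.0918]
tool_rot: [-0.001, 1.0, 0.0, 0.0]
wrist_force: [0.4, 0.1, -1.8]
gripper_width: 0.0154
grip_force: 34.9
```

Request:
{"fn": "carry_out", "kwargs": {"targets": [{"tx": 0, "ty": 0, "tz": 0.005, "rx": 0, "ry": 0, "rz": 0, "grip": -0.8}, {"tx": 0, "ty": 0, "tz": 0.01, "rx": 0, "ry": 0, "rz": 0, "grip": -0.8}, {"tx": 0, "ty": 0, "tz": 0.01, "rx": 0, "ry": 0, "rz": 0, "grip": -0.8}]}}

```text
time_s: 15.85
tool_pos: [0.5239, 0.1441, 0.0911]
tool_rot: [-0.001, 1.0, 0.0, 0.001]
wrist_force: [-0.7, -0.2, 5.6]
gripper_width: 0.0156
grip_force: 36.1
```

Request:
{"fn": "carry_out", "kwargs": {"targets": [{"tx": 0, "ty": 0, "tz": 0, "rx": 0, "ry": 0, "rz": 0, "grip": -0.5}, {"tx": 0, "ty": 0, "tz": 0, "rx": 0, "ry": 0, "rz": 0, "grip": -0.2}, {"tx": 0, "ty": 0, "tz": 0, "rx": 0, "ry": 0, "rz": 0, "grip": -0.06}, {"tx": 0, "ty": 0, "tz": 0, "rx": 0, "ry": 0, "rz": 0, "grip": -0.06}]}}

```text
time_s: 16.25
tool_pos: [0.5233, 0.1439, 0.0902]
tool_rot: [-0.001, 1.0, -0.0, -0.0]
wrist_force: [-0.3, 1.1, 0.0]
gripper_width: 0.0398
grip_force: 0.0
```

Request:
{"fn": "carry_out", "kwargs": {"targets": [{"tx": 0, "ty": 0, "tz": -0.15, "rx": 0, "ry": 0, "rz": 0, "grip": -0.06}, {"tx": 0, "ty": 0, "tz": -0.5, "rx": 0, "ry": 0, "rz": 0, "grip": -0.06}, {"tx": 0, "ty": 0, "tz": -0.9, "rx": 0, "ry": 0, "rz": 0, "grip": -0.06}, {"tx": 0, "ty": 0, "tz": -1, "rx": 0, "ry": 0, "rz": 0, "grip": -0.06}]}}

```text
time_s: 16.65
tool_pos: [0.5255, 0.1445, 0.1942]
tool_rot: [-0.0, 1.0, 0.001, 0.003]
wrist_force: [1.1, 0.4, 0.9]
gripper_width: 0.0404
grip_force: 0.0
```

Request:
{"fn": "carry_out", "kwargs": {"targets": [{"tx": 0, "ty": -0.4, "tz": 0, "rx": 0, "ry": 0, "rz": -0.009, "grip": -0.06}, {"tx": 0, "ty": -0.8, "tz": 0, "rx": 0, "ry": 0, "rz": -0.009, "grip": -0.06}, {"tx": 0, "ty": -1, "tz": 0, "rx": 0, "ry": 0, "rz": -0.009, "grip": -0.06}]}}

```text
time_s: 16.95
tool_pos: [0.5229, 0.0419, 0.19]
tool_rot: [-0.014, 1.0, -0.0, -0.0]
wrist_force: [0.5, 0.3, -0.7]
gripper_width: 0.0402
grip_force: 0.0
```

Request:
{"fn": "carry_out", "kwargs": {"targets": [{"tx": 0, "ty": -0.4, "tz": 0, "rx": 0, "ry": 0, "rz": 0, "grip": -0.06}, {"tx": 0, "ty": -0.8, "tz": 0, "rx": 0, "ry": 0, "rz": 0, "grip": -0.06}, {"tx": 0, "ty": -1, "tz": 0, "rx": 0, "ry": 0, "rz": 0, "grip": -0.06}]}}

```text
time_s: 17.25
tool_pos: [0.5261, -0.0585, 0.1898]
tool_rot: [-0.014, 1.0, -0.0, -0.0]
wrist_force: [0.2, 0.4, -0.8]
gripper_width: 0.04
grip_force: 0.0
```

Request:
{"fn": "carry_out", "kwargs": {"targets": [{"tx": 0, "ty": -0.4, "tz": 0, "rx": 0, "ry": 0, "rz": 0, "grip": -0.06}, {"tx": 0, "ty": -0.8, "tz": 0, "rx": 0, "ry": 0, "rz": 0, "grip": -0.06}, {"tx": 0, "ty": -1, "tz": 0, "rx": 0, "ry": 0, "rz": 0, "grip": -0.06}]}}

```text
time_s: 17.55
tool_pos: [0.5291, -0.1586, 0.1898]
tool_rot: [-0.014, 1.0, -0.0, -0.0]
wrist_force: [0.0, 0.5, -0.6]
gripper_width: 0.0404
grip_force: 0.0
```

Request:
{"fn": "carry_out", "kwargs": {"targets": [{"tx": 0, "ty": -0.31, "tz": 0, "rx": 0, "ry": 0, "rz": 0, "grip": -0.06}, {"tx": 0, "ty": -0.31, "tz": 0, "rx": 0, "ry": 0, "rz": 0, "grip": -0.06}, {"tx": 0, "ty": -0.31, "tz": 0, "rx": 0, "ry": 0, "rz": 0, "grip": -0.06}, {"tx": 0, "ty": -0.31, "tz": 0, "rx": 0, "ry": 0, "rz": 0, "grip": -0.06}]}}

```text
time_s: 17.95
tool_pos: [0.5299, -0.1861, 0.1899]
tool_rot: [-0.015, 1.0, 0.0, -0.0]
wrist_force: [0.3, 0.3, 0.1]
gripper_width: 0.0398
grip_force: 0.0
```

```bash
python3 look.py green
```

```text
tool [ 0.5301 -0.186   0.1901] [ 4.8000e-02 -3.1409e+00 -3.0000e-04]
cols 311 339 29 Y at z.109 [array([ 0.5121, -0.1949,  0.109 ]), array([ 0.5116, -0.1798,  0.109 ])]
```

Request:
{"fn": "carry_out", "kwargs": {"targets": [{"tx": 0, "ty": -0.01, "tz": 0.3, "rx": 0, "ry": 0, "rz": 0, "grip": -0.06}, {"tx": 0, "ty": -0.01, "tz": 0.6, "rx": 0, "ry": 0, "rz": 0, "grip": -0.06}, {"tx": 0, "ty": -0.01, "tz": 0.8, "rx": 0, "ry": 0, "rz": 0, "grip": -0.06}, {"tx": 0, "ty": -0.01, "tz": 0.95, "rx": 0, "ry": 0, "rz": 0, "grip": -0.06}, {"tx": 0, "ty": -0.01, "tz": 1, "rx": 0, "ry": 0, "rz": 0, "grip": -0.06}]}}

```text
time_s: 18.65
tool_pos: [0.5297, -0.1873, 0.0889]
tool_rot: [-0.015, 1.0, 0.0, -0.001]
wrist_force: [1.2, 0.5, 0.2]
gripper_width: 0.0404
grip_force: 0.0
```

Request:
{"fn": "carry_out", "kwargs": {"targets": [{"tx": 0, "ty": 0, "tz": 0, "rx": 0, "ry": 0, "rz": 0, "grip": -0.06}, {"tx": 0, "ty": 0, "tz": 0, "rx": 0, "ry": 0, "rz": 0, "grip": -0.7}, {"tx": 0, "ty": 0, "tz": 0, "rx": 0, "ry": 0, "rz": 0, "grip": -0.8}, {"tx": 0, "ty": 0, "tz": 0, "rx": 0, "ry": 0, "rz": 0, "grip": -0.8}, {"tx": 0, "ty": 0, "tz": 0, "rx": 0, "ry": 0, "rz": 0, "grip": -0.8}], "grip_force": 30}}

```text
time_s: 19.15
tool_pos: [0.531, -0.1883, 0.0912]
tool_rot: [-0.015, 1.0, -0.0, 0.001]
wrist_force: [0.2, 0.6, 4.4]
gripper_width: 0.0154
grip_force: 36.0
```

Request:
{"fn": "carry_out", "kwargs": {"targets": [{"tx": 0, "ty": 0, "tz": -0.05, "rx": 0, "ry": 0, "rz": 0, "grip": -0.8}, {"tx": 0, "ty": 0, "tz": -0.25, "rx": 0, "ry": 0, "rz": 0, "grip": -0.8}, {"tx": 0, "ty": 0, "tz": -0.5, "rx": 0, "ry": 0, "rz": 0, "grip": -0.8}, {"tx": 0, "ty": 0, "tz": -0.8, "rx": 0, "ry": 0, "rz": 0, "grip": -0.8}, {"tx": 0, "ty": 0, "tz": -1, "rx": 0, "ry": 0, "rz": 0, "grip": -0.8}]}}

```text
time_s: 19.65
tool_pos: [0.5305, -0.1881, 0.1923]
tool_rot: [-0.015, 1.0, -0.0, 0.001]
wrist_force: [0.1, 0.4, -0.7]
gripper_width: 0.0153
grip_force: 35.3
```

Request:
{"fn": "carry_out", "kwargs": {"targets": [{"tx": 0, "ty": 0.1, "tz": 0, "rx": 0, "ry": 0, "rz": 0.009, "grip": -0.8}, {"tx": 0, "ty": 0.25, "tz": 0, "rx": 0, "ry": 0, "rz": 0.009, "grip": -0.8}, {"tx": 0, "ty": 0.5, "tz": 0, "rx": 0, "ry": 0, "rz": 0.009, "grip": -0.8}, {"tx": 0, "ty": 0.75, "tz": 0, "rx": 0, "ry": 0, "rz": 0.009, "grip": -0.8}, {"tx": 0, "ty": 1, "tz": 0, "rx": 0, "ry": 0, "rz": 0.009, "grip": -0.8}]}}

```text
time_s: 20.15
tool_pos: [0.5263, -0.0864, 0.1896]
tool_rot: [-0.001, 1.0, 0.0, -0.001]
wrist_force: [1.1, -0.8, -0.8]
gripper_width: 0.0152
grip_force: 35.4
```

Request:
{"fn": "carry_out", "kwargs": {"targets": [{"tx": 0.04, "ty": 0.25, "tz": 0, "rx": 0, "ry": 0, "rz": 0, "grip": -0.8}, {"tx": 0.04, "ty": 0.5, "tz": 0, "rx": 0, "ry": 0, "rz": 0, "grip": -0.8}, {"tx": 0.04, "ty": 0.75, "tz": 0, "rx": 0, "ry": 0, "rz": 0, "grip": -0.8}, {"tx": 0.04, "ty": 1, "tz": 0, "rx": 0, "ry": 0, "rz": 0, "grip": -0.8}]}}

```text
time_s: 20.55
tool_pos: [0.5221, 0.0136, 0.1897]
tool_rot: [-0.001, 1.0, 0.0, -0.001]
wrist_force: [-0.7, 0.6, -1.5]
gripper_width: 0.0157
grip_force: 35.4
```

Request:
{"fn": "carry_out", "kwargs": {"targets": [{"tx": 0, "ty": 0.25, "tz": 0, "rx": 0, "ry": 0, "rz": 0, "grip": -0.8}, {"tx": 0, "ty": 0.45, "tz": 0, "rx": 0, "ry": 0, "rz": 0, "grip": -0.8}, {"tx": 0, "ty": 0.65, "tz": 0, "rx": 0, "ry": 0, "rz": 0, "grip": -0.8}, {"tx": 0, "ty": 0.76, "tz": 0, "rx": 0, "ry": 0, "rz": 0, "grip": -0.8}, {"tx": 0, "ty": 0.76, "tz": 0, "rx": 0, "ry": 0, "rz": 0, "grip": -0.8}]}}

```text
time_s: 21.05
tool_pos: [0.5225, 0.0893, 0.1899]
tool_rot: [-0.002, 1.0, -0.0, -0.001]
wrist_force: [0.3, 0.3, -0.8]
gripper_width: 0.0155
grip_force: 35.4
```

```bash
python3 look.py green
```

```text
tool [0.5227 0.0883 0.19  ] [ 1.900e-03 -3.141e+00  5.000e-04]
cols 302 350 49 Y at z.109 [array([0.5045, 0.0751, 0.109 ]), array([0.5045, 0.1008, 0.109 ])]
```

View pics/l_green.png

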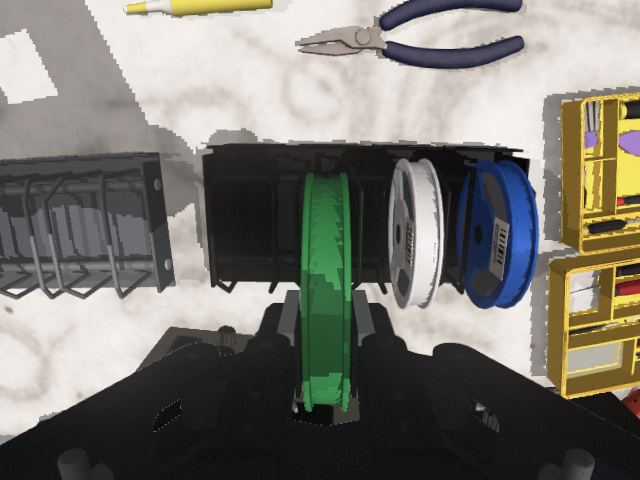

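White (px 390–443) and blue (460–537) stand upright in lanes 2 and 1, and green is centred over lane 3. Lowering it.

Request:
{"fn": "carry_out", "kwargs": {"targets": [{"tx": 0, "ty": 0.01, "tz": 0.2, "rx": 0, "ry": 0, "rz": 0, "grip": -0.8}, {"tx": 0, "ty": 0.01, "tz": 0.45, "rx": 0, "ry": 0, "rz": 0, "grip": -0.8}, {"tx": 0, "ty": 0.01, "tz": 0.7, "rx": 0, "ry": 0, "rz": 0, "grip": -0.8}, {"tx": 0, "ty": 0.01, "tz": 0.85, "rx": 0, "ry": 0, "rz": 0, "grip": -0.8}, {"tx": 0, "ty": 0.01, "tz": 0.93, "rx": 0, "ry": 0, "rz": 0, "grip": -0.8}]}}

```text
time_s: 21.75
tool_pos: [0.5224, 0.088, 0.0959]
tool_rot: [0.0, 1.0, -0.0, -0.001]
wrist_force: [-0.2, -0.1, -1.1]
gripper_width: 0.0158
grip_force: 35.4
```

Request:
{"fn": "carry_out", "kwargs": {"targets": [{"tx": 0, "ty": 0, "tz": 0.015, "rx": 0, "ry": 0, "rz": 0, "grip": -0.8}, {"tx": 0, "ty": 0, "tz": 0.03, "rx": 0, "ry": 0, "rz": 0, "grip": -0.8}, {"tx": 0, "ty": 0, "tz": 0.045, "rx": 0, "ry": 0, "rz": 0, "grip": -0.8}, {"tx": 0, "ty": 0, "tz": 0.055, "rx": 0, "ry": 0, "rz": 0, "grip": -0.8}, {"tx": 0, "ty": 0, "tz": 0.06, "rx": 0, "ry": 0, "rz": 0, "grip": -0.8}]}}

```text
time_s: 22.25
tool_pos: [0.5235, 0.0891, 0.0918]
tool_rot: [-0.001, 1.0, 0.0, 0.0]
wrist_force: [-0.8, -0.4, 1.9]
gripper_width: 0.0154
grip_force: 35.8
```

Request:
{"fn": "carry_out", "kwargs": {"targets": [{"tx": 0, "ty": 0, "tz": 0.005, "rx": 0, "ry": 0, "rz": 0, "grip": -0.8}, {"tx": 0, "ty": 0, "tz": 0.01, "rx": 0, "ry": 0, "rz": 0, "grip": -0.8}, {"tx": 0, "ty": 0, "tz": 0.01, "rx": 0, "ry": 0, "rz": 0, "grip": -0.8}]}}

```text
time_s: 22.55
tool_pos: [0.5236, 0.0891, 0.0915]
tool_rot: [-0.001, 1.0, 0.0, 0.001]
wrist_force: [-3.6, -0.3, 11.1]
gripper_width: 0.0156
grip_force: 37.0
```

Request:
{"fn": "carry_out", "kwargs": {"targets": [{"tx": 0, "ty": 0, "tz": -0.005, "rx": 0, "ry": 0, "rz": 0, "grip": -0.5}, {"tx": 0, "ty": 0, "tz": -0.005, "rx": 0, "ry": 0, "rz": 0, "grip": -0.2}, {"tx": 0, "ty": 0, "tz": 0, "rx": 0, "ry": 0, "rz": 0, "grip": -0.06}, {"tx": 0, "ty": 0, "tz": 0, "rx": 0, "ry": 0, "rz": 0, "grip": -0.06}]}}

```text
time_s: 22.95
tool_pos: [0.5231, 0.089, 0.0902]
tool_rot: [-0.001, 1.0, -0.0, -0.0]
wrist_force: [0.3, 0.3, -0.1]
gripper_width: 0.0402
grip_force: 0.0
```

Request:
{"fn": "carry_out", "kwargs": {"targets": [{"tx": 0, "ty": 0, "tz": -0.15, "rx": 0, "ry": 0, "rz": 0, "grip": -0.06}, {"tx": 0, "ty": 0, "tz": -0.5, "rx": 0, "ry": 0, "rz": 0, "grip": -0.06}, {"tx": 0, "ty": 0, "tz": -0.9, "rx": 0, "ry": 0, "rz": 0, "grip": -0.06}, {"tx": 0, "ty": 0, "tz": -1, "rx": 0, "ry": 0, "rz": 0, "grip": -0.06}]}}

```text
time_s: 23.35
tool_pos: [0.5254, 0.0893, 0.194]
tool_rot: [-0.001, 1.0, 0.0, 0.003]
wrist_force: [0.0, -0.0, -0.0]
gripper_width: 0.0398
grip_force: 0.0
```

Request:
{"fn": "carry_out", "kwargs": {"targets": [{"tx": 0, "ty": -0.4, "tz": 0, "rx": 0, "ry": 0, "rz": -0.009, "grip": -0.06}, {"tx": 0, "ty": -0.8, "tz": 0, "rx": 0, "ry": 0, "rz": -0.009, "grip": -0.06}, {"tx": 0, "ty": -1, "tz": 0, "rx": 0, "ry": 0, "rz": -0.009, "grip": -0.06}]}}

```text
time_s: 23.65
tool_pos: [0.5229, -0.013, 0.19]
tool_rot: [-0.014, 1.0, -0.0, -0.0]
wrist_force: [0.0, 0.3, -0.2]
gripper_width: 0.0404
grip_force: 0.0
```

Request:
{"fn": "carry_out", "kwargs": {"targets": [{"tx": 0, "ty": -0.4, "tz": 0, "rx": 0, "ry": 0, "rz": 0, "grip": -0.06}, {"tx": 0, "ty": -0.8, "tz": 0, "rx": 0, "ry": 0, "rz": 0, "grip": -0.06}, {"tx": 0, "ty": -1, "tz": 0, "rx": 0, "ry": 0, "rz": 0, "grip": -0.06}]}}

```text
time_s: 23.95
tool_pos: [0.526, -0.1135, 0.1898]
tool_rot: [-0.014, 1.0, -0.0, -0.0]
wrist_force: [0.2, 1.2, -0.4]
gripper_width: 0.04
grip_force: 0.0
```

Request:
{"fn": "carry_out", "kwargs": {"targets": [{"tx": 0, "ty": -0.4, "tz": 0, "rx": 0, "ry": 0, "rz": 0, "grip": -0.06}, {"tx": 0, "ty": -0.8, "tz": 0, "rx": 0, "ry": 0, "rz": 0, "grip": -0.06}, {"tx": 0, "ty": -1, "tz": 0, "rx": 0, "ry": 0, "rz": 0, "grip": -0.06}]}}

```text
time_s: 24.25
tool_pos: [0.5289, -0.2136, 0.1898]
tool_rot: [-0.014, 1.0, -0.0, -0.0]
wrist_force: [0.1, -0.1, -0.6]
gripper_width: 0.0402
grip_force: 0.0
```

Request:
{"fn": "carry_out", "kwargs": {"targets": [{"tx": -0.02, "ty": -0.33, "tz": 0, "rx": 0, "ry": 0, "rz": 0, "grip": -0.06}, {"tx": -0.02, "ty": -0.33, "tz": 0, "rx": 0, "ry": 0, "rz": 0, "grip": -0.06}, {"tx": -0.02, "ty": -0.33, "tz": 0, "rx": 0, "ry": 0, "rz": 0, "grip": -0.06}, {"tx": -0.02, "ty": -0.33, "tz": 0, "rx": 0, "ry": 0, "rz": 0, "grip": -0.06}]}}

```text
time_s: 24.65
tool_pos: [0.5316, -0.243, 0.1898]
tool_rot: [-0.015, 1.0, 0.0, -0.001]
wrist_force: [1.0, -0.5, -0.3]
gripper_width: 0.0403
grip_force: 0.0
```

```bash
python3 look.py orange
```

```text
tool [ 0.5318 -0.2429  0.19  ] [ 4.7900e-02 -3.1408e+00 -4.0000e-04]
cols 311 339 29 Y at z.109 [array([ 0.5139, -0.2517,  0.109 ]), array([ 0.5134, -0.2367,  0.109 ])]
```

Request:
{"fn": "carry_out", "kwargs": {"targets": [{"tx": 0, "ty": -0.01, "tz": 0.3, "rx": 0, "ry": 0, "rz": 0, "grip": -0.06}, {"tx": 0, "ty": -0.01, "tz": 0.6, "rx": 0, "ry": 0, "rz": 0, "grip": -0.06}, {"tx": 0, "ty": -0.01, "tz": 0.8, "rx": 0, "ry": 0, "rz": 0, "grip": -0.06}, {"tx": 0, "ty": -0.01, "tz": 0.95, "rx": 0, "ry": 0, "rz": 0, "grip": -0.06}, {"tx": 0, "ty": -0.01, "tz": 1, "rx": 0, "ry": 0, "rz": 0, "grip": -0.06}]}}

```text
time_s: 25.35
tool_pos: [0.5315, -0.2442, 0.0889]
tool_rot: [-0.015, 1.0, 0.0, -0.001]
wrist_force: [-1.0, 0.4, 0.0]
gripper_width: 0.0399
grip_force: 0.0
```

Request:
{"fn": "carry_out", "kwargs": {"targets": [{"tx": 0, "ty": 0, "tz": 0, "rx": 0, "ry": 0, "rz": 0, "grip": -0.06}, {"tx": 0, "ty": 0, "tz": 0, "rx": 0, "ry": 0, "rz": 0, "grip": -0.7}, {"tx": 0, "ty": 0, "tz": 0, "rx": 0, "ry": 0, "rz": 0, "grip": -0.8}, {"tx": 0, "ty": 0, "tz": 0, "rx": 0, "ry": 0, "rz": 0, "grip": -0.8}, {"tx": 0, "ty": 0, "tz": 0, "rx": 0, "ry": 0, "rz": 0, "grip": -0.8}], "grip_force": 30}}

```text
time_s: 25.85
tool_pos: [0.5328, -0.2452, 0.0913]
tool_rot: [-0.015, 1.0, -0.0, 0.001]
wrist_force: [0.1, 0.7, 3.8]
gripper_width: 0.0157
grip_force: 36.1
```

Request:
{"fn": "carry_out", "kwargs": {"targets": [{"tx": 0, "ty": 0, "tz": -0.05, "rx": 0, "ry": 0, "rz": 0, "grip": -0.8}, {"tx": 0, "ty": 0, "tz": -0.25, "rx": 0, "ry": 0, "rz": 0, "grip": -0.8}, {"tx": 0, "ty": 0, "tz": -0.5, "rx": 0, "ry": 0, "rz": 0, "grip": -0.8}, {"tx": 0, "ty": 0, "tz": -0.8, "rx": 0, "ry": 0, "rz": 0, "grip": -0.8}, {"tx": 0, "ty": 0, "tz": -1, "rx": 0, "ry": 0, "rz": 0, "grip": -0.8}]}}

```text
time_s: 26.35
tool_pos: [0.5324, -0.245, 0.1923]
tool_rot: [-0.015, 1.0, -0.0, 0.001]
wrist_force: [-0.0, -0.3, -0.2]
gripper_width: 0.0157
grip_force: 35.5
```

Request:
{"fn": "carry_out", "kwargs": {"targets": [{"tx": 0, "ty": 0.1, "tz": 0, "rx": 0, "ry": 0, "rz": 0.009, "grip": -0.8}, {"tx": 0, "ty": 0.25, "tz": 0, "rx": 0, "ry": 0, "rz": 0.009, "grip": -0.8}, {"tx": 0, "ty": 0.5, "tz": 0, "rx": 0, "ry": 0, "rz": 0.009, "grip": -0.8}, {"tx": 0, "ty": 0.75, "tz": 0, "rx": 0, "ry": 0, "rz": 0.009, "grip": -0.8}, {"tx": 0, "ty": 1, "tz": 0, "rx": 0, "ry": 0, "rz": 0.009, "grip": -0.8}]}}

```text
time_s: 26.85
tool_pos: [0.5282, -0.1432, 0.1896]
tool_rot: [-0.001, 1.0, 0.0, -0.001]
wrist_force: [-0.2, 0.7, -1.7]
gripper_width: 0.0154
grip_force: 35.5
```

Request:
{"fn": "carry_out", "kwargs": {"targets": [{"tx": 0.06, "ty": 0.25, "tz": 0, "rx": 0, "ry": 0, "rz": 0, "grip": -0.8}, {"tx": 0.06, "ty": 0.5, "tz": 0, "rx": 0, "ry": 0, "rz": 0, "grip": -0.8}, {"tx": 0.06, "ty": 0.75, "tz": 0, "rx": 0, "ry": 0, "rz": 0, "grip": -0.8}, {"tx": 0.06, "ty": 1, "tz": 0, "rx": 0, "ry": 0, "rz": 0, "grip": -0.8}]}}

```text
time_s: 27.25
tool_pos: [0.522, -0.0432, 0.1897]
tool_rot: [-0.001, 1.0, 0.0, -0.001]
wrist_force: [-0.3, -0.9, -2.0]
gripper_width: 0.0153
grip_force: 35.5
```

Request:
{"fn": "carry_out", "kwargs": {"targets": [{"tx": 0, "ty": 0.25, "tz": 0, "rx": 0, "ry": 0, "rz": 0, "grip": -0.8}, {"tx": 0, "ty": 0.45, "tz": 0, "rx": 0, "ry": 0, "rz": 0, "grip": -0.8}, {"tx": 0, "ty": 0.65, "tz": 0, "rx": 0, "ry": 0, "rz": 0, "grip": -0.8}, {"tx": 0, "ty": 0.78, "tz": 0, "rx": 0, "ry": 0, "rz": 0, "grip": -0.8}, {"tx": 0, "ty": 0.78, "tz": 0, "rx": 0, "ry": 0, "rz": 0, "grip": -0.8}]}}

```text
time_s: 27.75
tool_pos: [0.5224, 0.0346, 0.1899]
tool_rot: [-0.002, 1.0, 0.0, -0.001]
wrist_force: [0.6, -0.3, -1.0]
gripper_width: 0.0153
grip_force: 35.5
```

```bash
python3 look.py orange
```

```text
tool [0.5226 0.0335 0.19  ] [ 2.0000e-03 -3.1411e+00  4.0000e-04]
cols 302 350 49 Y at z.109 [array([0.5044, 0.0203, 0.109 ]), array([0.5043, 0.0461, 0.109 ])]
```

View pics/l_orange.png

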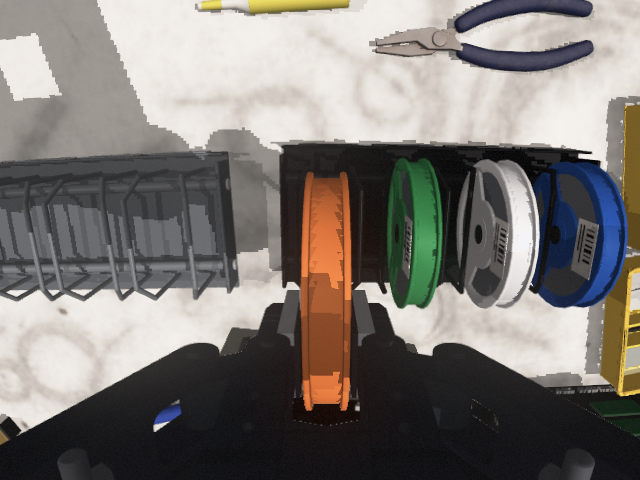

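Green (px 390–442), white and blue are all upright in order, and orange is over the last lane. Lowering it.

Request:
{"fn": "carry_out", "kwargs": {"targets": [{"tx": 0, "ty": 0, "tz": 0.2, "rx": 0, "ry": 0, "rz": 0, "grip": -0.8}, {"tx": 0, "ty": 0, "tz": 0.45, "rx": 0, "ry": 0, "rz": 0, "grip": -0.8}, {"tx": 0, "ty": 0, "tz": 0.7, "rx": 0, "ry": 0, "rz": 0, "grip": -0.8}, {"tx": 0, "ty": 0, "tz": 0.85, "rx": 0, "ry": 0, "rz": 0, "grip": -0.8}, {"tx": 0, "ty": 0, "tz": 0.93, "rx": 0, "ry": 0, "rz": 0, "grip": -0.8}]}}

```text
time_s: 28.45
tool_pos: [0.5223, 0.0322, 0.0959]
tool_rot: [0.0, 1.0, -0.0, -0.001]
wrist_force: [0.3, -0.3, -0.2]
gripper_width: 0.0155
grip_force: 35.5
```

Request:
{"fn": "carry_out", "kwargs": {"targets": [{"tx": 0, "ty": 0, "tz": 0.015, "rx": 0, "ry": 0, "rz": 0, "grip": -0.8}, {"tx": 0, "ty": 0, "tz": 0.03, "rx": 0, "ry": 0, "rz": 0, "grip": -0.8}, {"tx": 0, "ty": 0, "tz": 0.045, "rx": 0, "ry": 0, "rz": 0, "grip": -0.8}, {"tx": 0, "ty": 0, "tz": 0.055, "rx": 0, "ry": 0, "rz": 0, "grip": -0.8}, {"tx": 0, "ty": 0, "tz": 0.06, "rx": 0, "ry": 0, "rz": 0, "grip": -0.8}]}}

```text
time_s: 28.95
tool_pos: [0.5233, 0.0331, 0.0918]
tool_rot: [-0.001, 1.0, 0.0, 0.0]
wrist_force: [-0.2, -0.6, 0.7]
gripper_width: 0.0155
grip_force: 35.8
```

Request:
{"fn": "carry_out", "kwargs": {"targets": [{"tx": 0, "ty": 0, "tz": 0.005, "rx": 0, "ry": 0, "rz": 0, "grip": -0.8}, {"tx": 0, "ty": 0, "tz": 0.007, "rx": 0, "ry": 0, "rz": 0, "grip": -0.8}, {"tx": 0, "ty": 0, "tz": 0.007, "rx": 0, "ry": 0, "rz": 0, "grip": -0.8}]}}

```text
time_s: 29.25
tool_pos: [0.5234, 0.0332, 0.0915]
tool_rot: [-0.001, 1.0, 0.0, 0.0]
wrist_force: [-3.0, -0.1, 6.4]
gripper_width: 0.0155
grip_force: 36.7
```

Seated. I'll release, then lift and back away toward the robot so the fixed cameras have a clear view.

Request:
{"fn": "carry_out", "kwargs": {"targets": [{"tx": 0, "ty": 0, "tz": 0, "rx": 0, "ry": 0, "rz": 0, "grip": -0.5}, {"tx": 0, "ty": 0, "tz": 0, "rx": 0, "ry": 0, "rz": 0, "grip": -0.2}, {"tx": 0, "ty": 0, "tz": 0, "rx": 0, "ry": 0, "rz": 0, "grip": -0.06}, {"tx": 0, "ty": 0, "tz": 0, "rx": 0, "ry": 0, "rz": 0, "grip": -0.06}]}}

```text
time_s: 29.65
tool_pos: [0.523, 0.0331, 0.0905]
tool_rot: [-0.001, 1.0, -0.0, -0.0]
wrist_force: [-0.0, 0.3, -0.2]
gripper_width: 0.0399
grip_force: 0.0
```

Request:
{"fn": "carry_out", "kwargs": {"targets": [{"tx": 0, "ty": 0, "tz": -0.15, "rx": 0, "ry": 0, "rz": 0, "grip": -0.06}, {"tx": 0, "ty": 0, "tz": -0.5, "rx": 0, "ry": 0, "rz": 0, "grip": -0.06}, {"tx": 0, "ty": 0, "tz": -0.9, "rx": 0, "ry": 0, "rz": 0, "grip": -0.06}, {"tx": 0, "ty": 0, "tz": -1, "rx": 0, "ry": 0, "rz": 0, "grip": -0.06}]}}

```text
time_s: 30.05
tool_pos: [0.5252, 0.0332, 0.1944]
tool_rot: [-0.001, 1.0, 0.0, 0.003]
wrist_force: [0.7, 0.1, 0.0]
gripper_width: 0.0403
grip_force: 0.0
```

Request:
{"fn": "carry_out", "kwargs": {"targets": [{"tx": 0.4, "ty": 0.5, "tz": -0.5, "rx": 0, "ry": 0, "rz": 0, "grip": -0.06}, {"tx": 0.6, "ty": 0.8, "tz": -1, "rx": 0, "ry": 0, "rz": 0, "grip": -0.06}, {"tx": 0.6, "ty": 0.8, "tz": -1, "rx": 0, "ry": 0, "rz": 0, "grip": -0.06}, {"tx": 0.6, "ty": 0.8, "tz": -1, "rx": 0, "ry": 0, "rz": 0, "grip": -0.06}, {"tx": 0.6, "ty": 0.8, "tz": -1, "rx": 0, "ry": 0, "rz": 0, "grip": -0.06}]}}

```text
time_s: 30.55
tool_pos: [0.4629, 0.1134, 0.2909]
tool_rot: [-0.001, 1.0, 0.0, 0.001]
wrist_force: [-0.3, 0.2, -0.3]
gripper_width: 0.0398
grip_force: 0.0
```

```bash
python3 - <<'E'
from h import *
w=eyes.get_image("wrist")[:,:,::-1][100:340]
s=eyes.get_image("scene")[:,:,::-1][200:360,160:480]
cv2.imwrite("pics/fin.png",np.vstack([w[:240],cv2.resize(s,(640,320),interpolation=cv2.INTER_CUBIC)]))
print(manip.get_state()["tool_pos"],manip.get_state()["wrist_force"])
E
```

```text
[0.46253348 0.11256835 0.28942166] [-0.7606234  -0.11787578 -0.59366421]
```

View pics/fin.png

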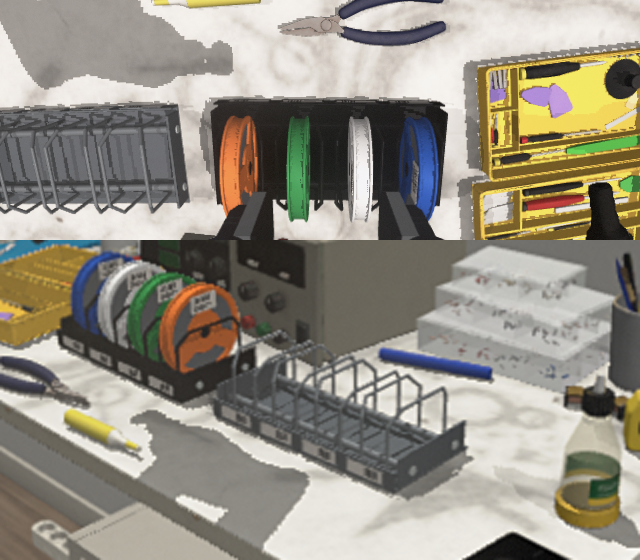

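All four reels stand upright in the black rack: blue, white, green, orange from left to right. The grey rack is empty and the bottle is standing, so I'm handing in.

```bash
python3 -c "
from plant import manip
print(manip.close_job())"
```

```text
the job is handed in; nothing more can be done
None
```

All four reels are seated upright in the black line rack in their original order (blue, white, green, orange from left to right), the flux bottle is still standing, and the job was handed in at about 31 s.

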